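Gauge the breathing adapters and sort them

TASK

Check the two breathing-tube adapters on the plug gauge, one at a time: slide the adapter, flanged end first, straight down the leaning plug until it stops and keep it there for half a second, then take it off and put it away before you take the next. An adapter that goes right down to the shoulder is sound and goes in the kidney dish; one that stops well short of the shoulder is a reject and goes in the round steel bowl. Set them down in the dishes without dropping them, and leave the dishes and everything else where they are.

Things in the scene. Friction and masses are not known exactly. Their poses are not given: they have to be found in the camera images.
- adapter_1: one of two white breathing-tube adapters, alike outside: straight open tube 46 mm long, 22 mm across, flange 27 mm across and 4 mm thick at its lower end; 25 g. Stands flange down in front of the gauge, left or right. Origin: centre of the flanged end face, z towards the plain end. Bore 16 mm; in the bad one of the two it narrows to 11 mm from 16 mm above the flanged end. Which is bad is not told
- adapter_2: one of two white breathing-tube adapters, alike outside: straight open tube 46 mm long, 22 mm across, flange 27 mm across and 4 mm thick at its lower end; 25 g. Stands flange down in front of the gauge, left or right. Origin: centre of the flanged end face, z towards the plain end. Bore 16 mm; in the bad one of the two it narrows to 11 mm from 16 mm above the flanged end. Which is bad is not told
- adapter_1_mid (a point): the middle of adapter_1, on its axis, 23 mm from its flanged end face
- adapter_2_mid (a point): the middle of adapter_2, on its axis, 23 mm from its flanged end face
- gauge_plug: fixed steel plug of the gauge; origin: centre of shoulder face, 62 mm above the worktop; z up along the plug, leaning 35 degrees from vertical towards the robot's side (heading varies by 20 degrees). Plug 14 mm across, 34 mm long, its last 4 mm taper to 9.6 mm. Shoulder 27 mm wide. A sound adapter's flanged face comes to rest on the shoulder (z = 0 here), a bad one's stops 15 to 19 mm above it
- gauge_stand: the gauge's stand, fixed: a grey base 104 x 76 x 10 mm with a steel plate 88 x 66 mm that slopes down towards the robot, its rear edge about 75 mm high, its face 16 mm below the plug's shoulder; origin at the centre of the base's underside, x towards the high side
- kidney_dish: loose steel kidney dish, 194 mm long (its y), 104 mm wide (its x), 33 mm high, floor 4 mm thick, on feet 2.5 mm high; origin at the middle of the underside; the floor is flat within 20 mm in x and 60 mm in y of the origin. Stands to the left or right of the gauge, its length roughly pointing away from the robot
- steel_bowl: loose round shallow steel bowl, 202 mm across the rim, 28 mm high, floor 2 mm thick, on feet 2.5 mm high, flat within 45 mm of its middle; origin at the centre of the underside. Stands on the other side of the gauge
- laryngoscope_1: bystander: laryngoscope with folded blade, 126 x 63 x 27 mm, lying front right; origin at the middle of its underside
- airway_green: bystander: curved oral airway, 76 x 66 x 12 mm, lying behind the gauge; origin at the middle of its underside
- specimen_pot: bystander: lidded white pot, 47 mm across, 60 mm tall, standing behind the gauge to the right; origin at the middle of its underside
- tape_skin: bystander: roll of tape, 54 mm across, 12 mm tall, front left; origin at the middle of its underside
- pen_torch: bystander: pen torch, 121 mm long, 12 mm thick, lying front left; origin at the middle of its underside
- forceps: bystander: tissue forceps, 132 mm long, 7 mm thick, lying in front of the adapters; origin at the middle of its underside
Mind the look-alikes: they are no part of the job. Leave any blue or red look-alike of the adapter_2 alone.

How it is judged:
By the outcome, as a careful person would: the job done as asked, in the order asked, and still so for the second after the job is handed in, with the robot touching nothing.
It also fails if it takes over 61 s, if anything falls off the work surface, if the arm or the gripper's body presses on something with over 40 N, if the wrist force passes 120 N, or if a joint passes its speed limit or range.

ROBOT

A 6-joint arm with a two-finger parallel gripper is mounted at the origin on a cart in front of the work surface, level with it; the furniture and walls round the work are solid. World frame = base frame: x ahead of the robot, y to its left, z up, the work surface at z = 0. Lengths are in m, angles in rad, forces in N, time in s.
With the tool pointing down it reaches from about 0.25 to 0.725 m from the base axis. Payload 4 kg.
Tool frame: the origin (TCP) lies between the finger pads; the fingertips stand 11 mm ahead of it and the grasp point (between the pads) lies 8 mm behind it (tcp_to_tips is the z of the fingertips in the tool frame, in m); z points along the fingers, y is the direction in which the jaws open and shut (so a half turn about z gives the same grasp; the last joint's range is limited). The gripper opens to 85 mm and grips with 20 to 120 N. Pads are 22 mm wide; open, the fingers measure 114 mm over their backs; the gripper's body (76 mm by 85 mm) begins 54 mm behind the grasp point. The pads swing forward as they close: fully open they stand 13 mm farther back than shut.
Start: joints at [1.139, 0.241, 0.005, 1.335, 0, 1.571], TCP at [0.209, 0.454, 0.242] pointing down, gripper open.
Joint ranges: [-2.72, 2.72], [-1.05, 1.87], [-1.09, 1.28], [-1.99, 2.15], [-1.42, 1.44], [-3.14, 3.14]. Speed limits (rad/s): [2.79, 2.79, 3.14, 3.14, 3.14, 3.14].

INTERFACE

Orientations are given as a unit quaternion [x, y, z, w].
In Python, from workcell import * gives the robot as it stands.
- The arm moves only by the tool move_arm, never from a script. Its argument "moves" is a list that holds one entry, the list of rows, each a list of 7 numbers: the shift along the world's x, y, z in units of 500 mm (1.0 is 500 mm), then the turn, a rotation vector about the world's x, y, z in units of 30 degrees (1.0 is 30 degrees), then the closure, from -1 (fully open) to 1 (shut), so that 0 is half open. A call has 1 to 8 rows; each row shifts and turns the pose as measured when the row begins; what a row does not reach is not made up. A row lasts 1/12 s, in which the tool goes at most 41.7 mm and 7.16 degrees, less where a joint would pass 70% of its speed; a pose out of reach is approached as far as the arm can. A call with a number of a shift or a turn outside -1 to 1 is refused whole. A call with a gripper value outside its range is refused whole. The fingers move at their own pace and stop on an object; the grip force is fixed at half the most. Time passes only in rows, so rows that do not move let the fingers close. It gives the time, the measured TCP pose, the force and the opening at its end, in the units of the state.
- get_obs(): the state, without advancing time (a new reading comes with each control period).
- camera(name): name is "side" or "top" or "wrist"; returns a dict with "pixels" (420x560x3 uint8, red, green, blue), "range_z" (420x560 float32, m along the optical axis (not along the pixel's ray), 0 where there is no reading), "fx", "fy", "cx", "cy" (pixels), "extrinsics" (4x4, takes a point from camera to world coordinates). Camera axes: x right, y down, z forward; pixel columns grow to the right and rows downward; lengths in m; the calibration is good to about 2 mm. A picture is of the moment at which its call begins.
- job_done(): hands the job in, once; it reports no verdict.
The state is a dict: "clock": time; "joint_pos": joint angles; "joint_vel": joint speeds; "tau": joint torques, N m; "eef_pos": TCP position; "tool_rot": TCP orientation; "ft_force": force on the tool from outside, world axes, zero at the start; "ft_torque": the same for the moment, N m; "grip_width": finger opening in m.
Only numpy, scipy, OpenCV 4.12 (cv2) and the standard library are available. Lean on these libraries where they do the work, as an engineer would, in place of code of your own. Each camera call takes 0.05 s, during which the arm holds its last target.

## Working session

There is one attempt and no reset: what is moved stays moved. The work goes in short steps, Python scripts to look and compute and a tool call to move; the robot and the scene stay as the last step left them, time stands still between calls to the robot, and variables do not carry over. Pictures are saved under pics/ and viewed, and the job is handed in when it is done.

Besides the shell and the picture viewer there is one more tool, called after "Emit:" in YAML: its name, and indented under it one key for each argument. move_arm: Moves the arm, as the interface text tells. Shifts and turns lie within -1 to 1; 1 stands for 500 mm of shift or 30 degrees of turn. Its arguments: {"type":"object","properties":{"moves":{"type":"array","items":{"type":"array","items":{"type":"array","items":{"type":"number"}}}}},"required":["moves"]}

```bash
mkdir -p pics; ls; cat > h.py <<'E'
from workcell import *
import numpy as np, cv2
def snap(n,tag):
    c=camera(n); cv2.imwrite(f'pics/{tag}.png',c['pixels'][:,:,::-1]); np.savez(f'pics/{tag}.npz',**{k:np.array(v) for k,v in c.items()}); return c
def load(tag): return dict(np.load(f'pics/{tag}.npz'))
def pts(c):
    v,u=np.mgrid[0:420,0:560]; z=c['range_z']
    P=np.stack([(u-c['cx'])/c['fx']*z,(v-c['cy'])/c['fy']*z,z],-1)
    E=c['extrinsics']; W=P@E[:3,:3].T+E[:3,3]; W[z==0]=np.nan; return W
def proj(c,p):
    E=c['extrinsics']; q=(np.asarray(p)-E[:3,3])@E[:3,:3]; return c['fx']*q[...,0]/q[...,2]+c['cx'],c['fy']*q[...,1]/q[...,2]+c['cy']
E
python3 - <<'E'
from h import *
o=get_obs(); print(o)
for n in ['side','top']:
    c=snap(n,n+'0'); print(n,c['fx'],c['cx'],c['extrinsics'])
E
```

```text
pics
{'clock': 0.0, 'joint_pos': array([1.13901343e+00, 2.41406102e-01, 3.67743094e-03, 1.33519621e+00,
       8.95161788e-06, 1.57079182e+00]), 'joint_vel': array([ 2.33240386e-04,  7.96866885e-04, -9.11792721e-04,  5.04819194e-04,
       -6.81238804e-04,  5.69816256e-06]), 'tau': array([ 1.31117784e-03, -3.72317147e+01,  2.52407706e+01,  1.70413539e-02,
        1.52679245e-04, -9.95306408e-06]), 'eef_pos': array([0.2089792 , 0.45353916, 0.24139852]), 'tool_rot': array([ 2.14215949e-01,  9.76785747e-01, -1.03861169e-03, -2.32361890e-04]), 'ft_force': array([-0.62334488,  0.50019915,  0.10532695]), 'ft_torque': array([-0.05304063, -0.01855427,  0.01691312]), 'grip_width': 0.08521293722292513}
side 404.9163841088858 276.41425724448425 [[ 0.79908321 -0.23806252  0.55207994  0.08122622]
 [-0.60107575 -0.29618809  0.74228065 -0.72149042]
 [-0.0131897  -0.92498587 -0.37977253  0.39424947]
 [ 0.          0.          0.          1.        ]]
top 444.00961497966773 278.4614328529119 [[-1.61101843e-02 -9.96545759e-01  8.14678646e-02  4.34700022e-01]
 [-9.99869727e-01  1.59755043e-02 -2.30476890e-03 -8.53191614e-02]
 [ 9.95317451e-04 -8.14943818e-02 -9.96673304e-01  1.21107182e+00]
 [ 0.00000000e+00  0.00000000e+00  0.00000000e+00  1.00000000e+00]]
```

View pics/side0.png

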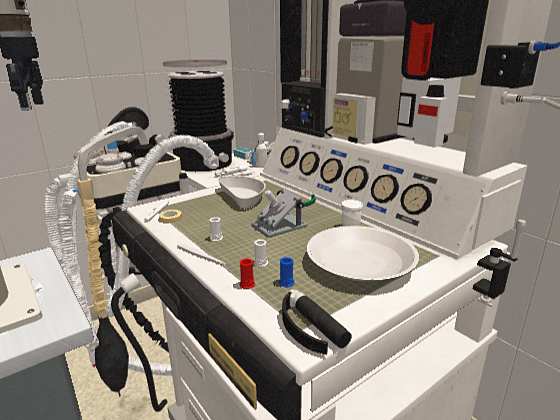

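View pics/top0.png

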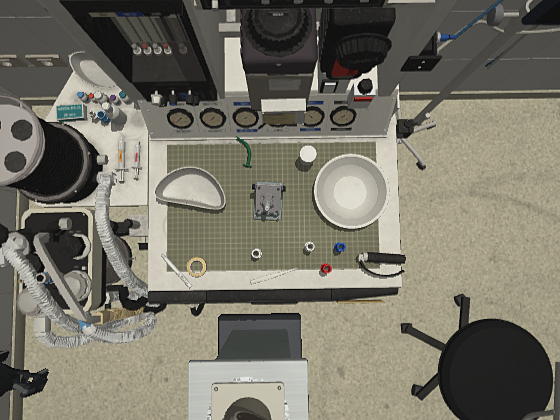

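The side view shows white adapters at (215,228) and (261,252). The look-alikes are red (247,272) and blue (287,271). In the top view the whites are at (256,254) and (309,247), with red (326,268) and blue (340,247); the white lidded pot is at (308,154). I choose the two whites. The kidney dish is on the left and the bowl on the right.

```bash
python3 - <<'E'
from h import *
a=load('top0'); b=load('side0')
W=pts(a); S=pts(b)
im=cv2.imread('pics/top0.png'); ib=cv2.imread('pics/side0.png')
x=cv2.resize(im[140:290,150:410],None,fx=3,fy=3,interpolation=cv2.INTER_CUBIC)
cv2.imwrite('pics/topc.png',x)
cv2.imwrite('pics/sidec.png',cv2.resize(ib[160:310,170:370],None,fx=4,fy=4,interpolation=cv2.INTER_CUBIC))
for (u,v) in [(256,254),(309,247)]:
    p=W[v-9:v+10,u-9:u+10].reshape(-1,3); p=p[p[:,2]>0.03]; print('top',np.round(p.mean(0),4),np.round((p.min(0)+p.max(0))/2,4),np.ptp(p,axis=0).round(4),len(p))
print('table z', np.nanmedian(W[225:235,330:380,2]))
# gauge region side points
for n,W_ in (('top',W),('side',S)):
    m=(W_[...,0]>0.3)&(W_[...,0]<0.7)&(W_[...,1]<0.02)&(W_[...,1]>-0.12)&(W_[...,2]>0.085)&(W_[...,2]<0.15)
    v,u=np.where(m)
    print(n,len(v)); 
    if len(v):
        print(u.min(),u.max(),v.min(),v.max(), np.round(W_[m].mean(0),4))
    m=(W_[...,0]>0.3)&(W_[...,0]<0.75)&(W_[...,2]>0.015)&(W_[...,2]<0.05)
    for nm,c in (('kid',(W_[...,1]>0.06)&(W_[...,1]<.3)),('bowl',(W_[...,1]<-.18)&(W_[...,1]>-.45)&(W_[...,0]>.46))):
        p=W_[m&c]; print(nm,p.min(0).round(3),p.max(0).round(3)) if len(p) else 0
E
```

```text
top [ 0.4344 -0.0262  0.0462] [ 0.4345 -0.0265  0.0461] [0.0209 0.0186 0.0083] 31
top [ 0.4489 -0.1695  0.0461] [ 0.4491 -0.1692  0.0412] [0.0184 0.0212 0.0214] 34
table z 0.0031135478926005433
top 28
264 269 205 210 [ 0.549  -0.0587  0.0907]
kid [0.352 0.06  0.015] [0.75 0.3  0.05]
bowl [ 0.496 -0.384  0.015] [ 0.75  -0.182  0.039]
side 21
265 271 191 194 [ 0.5487 -0.0631  0.088 ]
kid [0.355 0.06  0.015] [0.672 0.3   0.05 ]
bowl [ 0.498 -0.387  0.015] [ 0.707 -0.18   0.05 ]
```

View pics/topc.png

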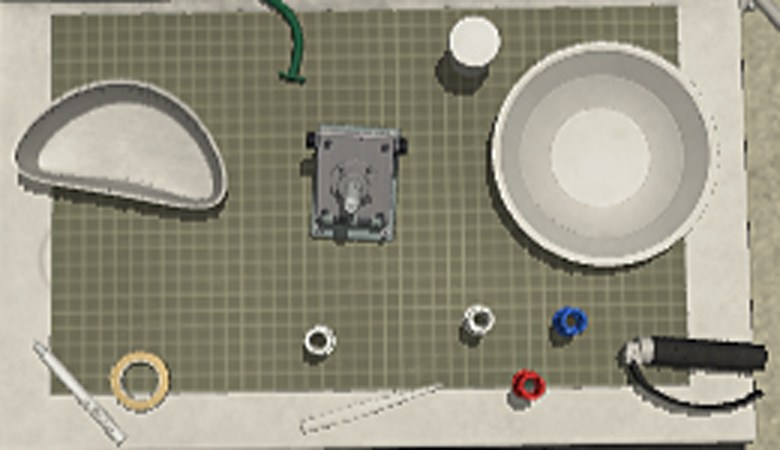

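View pics/sidec.png

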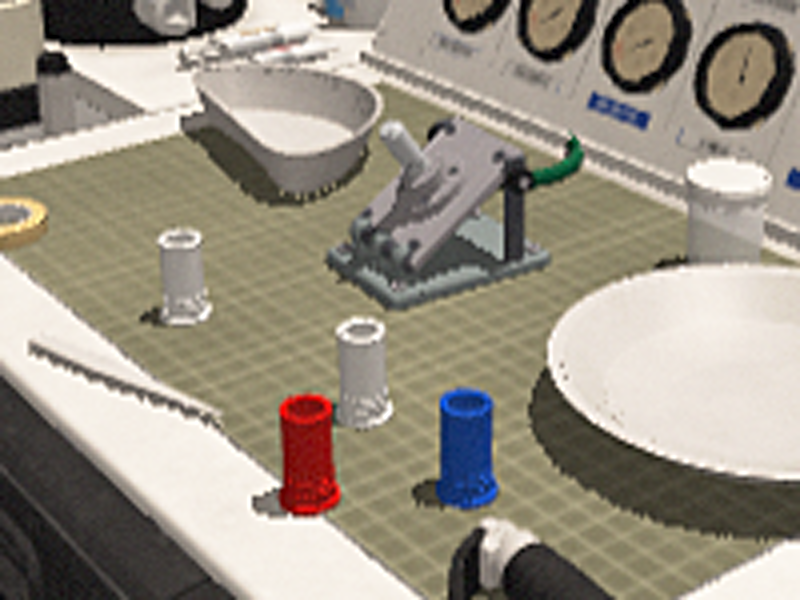

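```bash
python3 - <<'E'
from h import *
from scipy.spatial.transform import Rotation as R
c=snap('wrist','w0'); o=get_obs()
T=R.from_quat(o['tool_rot']).as_matrix(); E=c['extrinsics']
print(c['fx'],(T.T@E[:3,:3]).round(3),(T.T@(E[:3,3]-o['eef_pos'])).round(4))
a=load('top0');b=load('side0')
for n,cc in(('t',a),('s',b)):
    W=pts(cc)
    m=(W[...,0]>0.48)&(W[...,0]<0.63)&(abs(W[...,1]+.06)<.05)&(W[...,2]>0.055)
    p=W[m]; i=np.argsort(p[:,0]); print(n); print(p[i][::max(1,len(p)//25)].round(3))
E
```

```text
302.37909560301387 [[-0.001 -0.95  -0.313]
 [ 1.    -0.001 -0.001]
 [ 0.001 -0.313  0.95 ]] [ 0.0811 -0.0005 -0.1324]
t
[[ 0.543 -0.057  0.092]
 [ 0.553 -0.057  0.094]
 [ 0.561 -0.069  0.062]
 [ 0.566 -0.069  0.065]
 [ 0.571 -0.069  0.068]
 [ 0.574 -0.072  0.062]
 [ 0.577 -0.088  0.056]
 [ 0.58  -0.085  0.055]
 [ 0.582 -0.077  0.06 ]
 [ 0.584 -0.051  0.064]
 [ 0.587 -0.072  0.063]
 [ 0.589 -0.059  0.067]
 [ 0.59  -0.038  0.061]
 [ 0.592 -0.083  0.061]
 [ 0.595 -0.085  0.063]
 [ 0.596 -0.083  0.072]
 [ 0.597 -0.057  0.065]
 [ 0.599 -0.08   0.069]
 [ 0.601 -0.051  0.061]
 [ 0.602 -0.067  0.07 ]
 [ 0.604 -0.078  0.074]
 [ 0.605 -0.034  0.072]
 [ 0.606 -0.091  0.073]
 [ 0.608 -0.085  0.082]
 [ 0.609 -0.054  0.075]
 [ 0.612 -0.078  0.072]
 [ 0.615 -0.044  0.072]]
s
[[ 0.543 -0.061  0.087]
 [ 0.548 -0.06   0.077]
 [ 0.552 -0.066  0.087]
 [ 0.556 -0.06   0.065]
 [ 0.56  -0.07   0.07 ]
 [ 0.561 -0.071  0.056]
 [ 0.565 -0.069  0.066]
 [ 0.571 -0.069  0.064]
 [ 0.576 -0.055  0.066]
 [ 0.581 -0.07   0.06 ]
 [ 0.586 -0.064  0.064]
 [ 0.589 -0.092  0.06 ]
 [ 0.593 -0.069  0.061]
 [ 0.594 -0.034  0.057]
 [ 0.596 -0.103  0.059]
 [ 0.597 -0.098  0.065]
 [ 0.598 -0.037  0.062]
 [ 0.6   -0.075  0.066]
 [ 0.602 -0.1    0.069]
 [ 0.603 -0.039  0.069]
 [ 0.603 -0.03   0.069]
 [ 0.605 -0.106  0.065]
 [ 0.606 -0.045  0.068]
 [ 0.607 -0.065  0.071]
 [ 0.609 -0.07   0.072]
 [ 0.612 -0.03   0.069]]
```

View pics/w0.png

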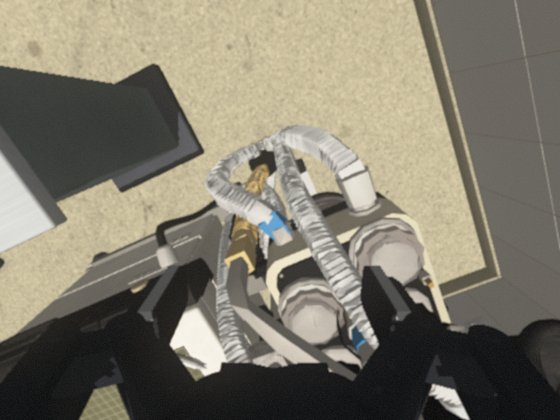

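The wrist view shows only the floor left of the cart. I'll move to a viewing pose over the gauge.

Emit:
move_arm:
  moves:
    - [[0.039, -0.0737, 0, 0, 0, 0.206, -0.1], [0.039, -0.0737, 0, 0, 0, 0.206, -0.1], [0.039, -0.0737, 0, 0, 0, 0.206, -0.1], [0.039, -0.0737, 0, 0, 0, 0.206, -0.1], [0.039, -0.0737, 0, 0, 0, 0, -0.1], [0.039, -0.0737, 0, 0, 0, 0, -0.1], [0.039, -0.0737, 0, 0, 0, 0, -0.1], [0.039, -0.0737, 0, 0, 0, 0, -0.1]]

```text
clock: 0.82
eef_pos: [0.3573, 0.1673, 0.2383]
tool_rot: [-0.008, 1.0, -0.001, -0.002]
ft_force: [0.5, 0.7, 0.3]
grip_width: 0.0469
```

Emit:
move_arm:
  moves:
    - [[0.039, -0.0737, 0, 0, 0, 0, -0.1], [0.039, -0.0737, 0, 0, 0, 0, -0.1], [0.039, -0.0737, 0, 0, 0, 0, -0.1], [0.039, -0.0737, 0, 0, 0, 0, -0.1], [0.039, -0.0737, 0, 0, 0, 0, -0.1]]

```text
clock: 1.23
eef_pos: [0.4517, -0.0186, 0.2382]
tool_rot: [-0.008, 1.0, -0.001, -0.001]
ft_force: [0.6, 0.3, -1.3]
grip_width: 0.0469
```

```bash
python3 - <<'E'
from h import *
c=snap('wrist','w1'); o=get_obs(); print(o['eef_pos'])
W=pts(c)
m=(W[...,0]>0.5)&(W[...,0]<0.63)&(abs(W[...,1]+.06)<.05)&(W[...,2]>0.03)
print(m.sum())
E
```

```text
[ 0.45527281 -0.02490112  0.23804684]
2722
```

View pics/w1.png

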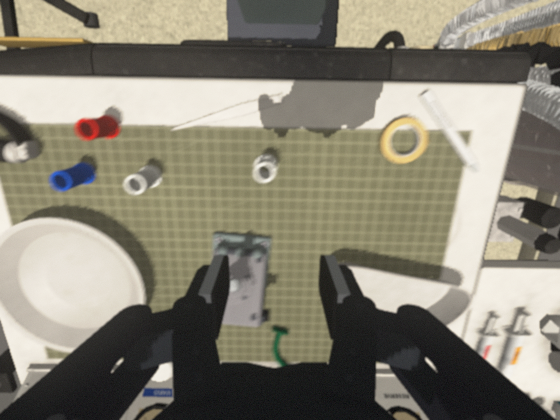

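Wrist view: adapters at (265,168) and (142,178), red (97,127), blue (72,177). The plug is seen nearly end-on at (238,285). I'll fit the plate plane from depth to get the plug axis.

```bash
cat > fit.py <<'E'
from h import *
import sys
for tag in sys.argv[1:]:
    c=load(tag); W=pts(c)
    m=(W[...,0]>0.53)&(W[...,0]<0.63)&(abs(W[...,1]+.065)<.045)&(W[...,2]>0.025)&(W[...,2]<.12)
    P=W[m]; best=None; rng=np.random.default_rng(0)
    for _ in range(500):
        q=P[rng.choice(len(P),3,False)]; n=np.cross(q[1]-q[0],q[2]-q[0]); l=np.linalg.norm(n)
        if l<1e-6: continue
        n/=l; n*=np.sign(n[2]); k=abs((P-q[0])@n)<.0015
        if n[2]>.6 and n[2]<.95 and (best is None or k.sum()>best.sum()): best=k
    for _ in range(3):
        q=P[best]; ce=q.mean(0); n=np.linalg.svd(q-ce,full_matrices=False)[2][2]; n*=np.sign(n[2]); best=abs((P-ce)@n)<.002
    h=(P-ce)@n
    print(tag,len(P),best.sum(),'n',n.round(4),'tilt',np.degrees(np.arccos(n[2])).round(2),'head',np.degrees(np.arctan2(n[1],n[0])).round(2),'rms',h[best].std().round(5))
    # project to plane coordinates
    e1=np.cross([0,1,0],n);e1/=np.linalg.norm(e1);e2=np.cross(n,e1)
    for lo,hi in((.013,.019),(.0195,.046),(.046,.054)):
        k=(h>lo)&(h<hi); 
        if k.sum()<3: continue
        q=P[k]-h[k][:,None]*n   # foot point on plate
        a=(q-ce)@e1;b=(q-ce)@e2
        f=ce+(a.max()+a.min())/2*e1+(b.max()+b.min())/2*e2
        print(lo,k.sum(),'foot',f.round(4),'ext',np.ptp(a).round(4),np.ptp(b).round(4),'mean',q.mean(0).round(4),'shoulder org',(f+.016*n).round(4), 'hmax',h[k].max().round(4))
E
python3 fit.py w1 side0 top0
```

```text
w1 3097 2016 n [-0.5641  0.0595  0.8235] tilt 34.56 head 173.98 rms 0.00086
0.013 222 foot [ 0.5753 -0.0604  0.0504] ext 0.025 0.0217 mean [ 0.5761 -0.0589  0.0508] shoulder org [ 0.5662 -0.0595  0.0636] hmax 0.019
0.0195 19 foot [ 0.5756 -0.0613  0.0506] ext 0.0132 0.0126 mean [ 0.5768 -0.0582  0.0513] shoulder org [ 0.5665 -0.0603  0.0638] hmax 0.0459
0.046 125 foot [ 0.5753 -0.0614  0.0505] ext 0.0125 0.0118 mean [ 0.5753 -0.0617  0.0505] shoulder org [ 0.5663 -0.0605  0.0637] hmax 0.0515
side0 945 466 n [-0.5619  0.042   0.8261] tilt 34.3 head 175.73 rms 0.00091
0.013 57 foot [ 0.5755 -0.0635  0.0477] ext 0.0264 0.0256 mean [ 0.5744 -0.0665  0.0471] shoulder org [ 0.5665 -0.0628  0.0609] hmax 0.0189
0.0195 67 foot [ 0.5749 -0.0639  0.0473] ext 0.0126 0.0139 mean [ 0.5742 -0.0666  0.047 ] shoulder org [ 0.5659 -0.0633  0.0606] hmax 0.0457
0.046 19 foot [ 0.5754 -0.0639  0.0476] ext 0.0129 0.0123 mean [ 0.5749 -0.0645  0.0474] shoulder org [ 0.5664 -0.0632  0.0609] hmax 0.0512
top0 827 401 n [-0.5629  0.0729  0.8233] tilt 34.58 head 172.62 rms 0.00111
0.013 45 foot [ 0.5748 -0.0612  0.0508] ext 0.0242 0.024 mean [ 0.5766 -0.0621  0.0521] shoulder org [ 0.5657 -0.06    0.0639] hmax 0.0187
0.0195 31 foot [ 0.5773 -0.0611  0.0525] ext 0.0107 0.0128 mean [ 0.5782 -0.0608  0.0531] shoulder org [ 0.5683 -0.06    0.0657] hmax 0.0455
0.046 17 foot [ 0.5753 -0.0627  0.0512] ext 0.0111 0.0098 mean [ 0.5752 -0.0624  0.0512] shoulder org [ 0.5662 -0.0615  0.0644] hmax 0.0527
```

```bash
python3 - <<'E'
from h import *
for t in('w1','top0','side0'):
    W=pts(load(t)); tb=W[(abs(W[...,2])<.012)&(W[...,0]>.38)&(W[...,0]<.5)&(abs(W[...,1]+.1)<.15)]
    print(t,'table',np.median(tb[:,2]).round(4))
    for x,y in((.4344,-.026),(.449,-.1693)):
        d=np.hypot(W[...,0]-x,W[...,1]-y)
        p=W[(d<.02)&(W[...,2]>.041)&(W[...,2]<.055)]
        q=W[(d<.02)&(W[...,2]>.012)&(W[...,2]<.055)]
        if len(p)<4: continue
        (cc,r)=cv2.minEnclosingCircle(p[:,:2].astype(np.float32).reshape(-1,1,2))
        print(len(p),'rim mid',((p.max(0)+p.min(0))/2).round(4),np.ptp(p,axis=0).round(4),np.round(cc,4),round(r,4),'medz',np.median(p[:,2]).round(4))
    # dishes: rim band & floor
    k=(W[...,0]>.5)&(W[...,0]<.75)&(W[...,2]>.024)&(W[...,2]<.045)&(W[...,1]>.04)&(W[...,1]<.3)
    P=W[k][:,:2].astype(np.float32)
    if len(P)>20:
        P=P[np.linalg.norm(P-np.median(P,0),axis=1)<.13]; print('kid rim',cv2.minAreaRect(P.reshape(-1,1,2)))
    k=(W[...,0]>.48)&(W[...,0]<.75)&(W[...,2]>.018)&(W[...,2]<.04)&(W[...,1]<-.15)&(W[...,1]>-.42)
    P=W[k][:,:2].astype(np.float32)
    if len(P)>20: 
        P=P[np.linalg.norm(P-np.array([.59,-.28]),axis=1)<.12]; print('bowl',cv2.minEnclosingCircle(P.reshape(-1,1,2)))
        f=W[np.hypot(W[...,0]-.6,W[...,1]+.28)<.03]; print('bowl floor z',np.median(f[:,2]))
E
```

```text
w1 table 0.0025
197 rim mid [ 0.4349 -0.028   0.045 ] [0.0221 0.0218 0.0068] [ 0.435  -0.0279] 0.0114 medz 0.0469
246 rim mid [ 0.4509 -0.1702  0.0448] [0.022  0.0228 0.0076] [ 0.451  -0.1701] 0.0116 medz 0.0466
kid rim ((0.5892274975776672, 0.21204529702663422), (0.10661780089139938, 0.20203135907649994), 12.105876922607422)
bowl ((0.5976189970970154, -0.28623682260513306), 0.10225313156843185)
bowl floor z 0.004531052485155895
top0 table 0.0024
31 rim mid [ 0.4345 -0.0265  0.0461] [0.0209 0.0186 0.0083] [ 0.4342 -0.0265] 0.0109 medz 0.0461
32 rim mid [ 0.4491 -0.1692  0.0476] [0.0184 0.0212 0.0087] [ 0.4492 -0.1692] 0.0113 medz 0.0466
kid rim ((0.6162880063056946, 0.14334216713905334), (0.193258598446846, 0.10365016013383865), 79.18264770507812)
bowl ((0.5969396829605103, -0.28431668877601624), 0.10127826780080795)
bowl floor z 0.004441059011379589
side0 table 0.0001
45 rim mid [ 0.4349 -0.0284  0.0434] [0.0217 0.0255 0.0046] [ 0.4354 -0.0284] 0.0129 medz 0.0437
61 rim mid [ 0.4515 -0.171   0.0439] [0.0216 0.0232 0.0051] [ 0.4513 -0.1723] 0.013 medz 0.0439
kid rim ((0.617578387260437, 0.1408989429473877), (0.19324757158756256, 0.10359705984592438), 78.62959289550781)
bowl ((0.5981854200363159, -0.28472205996513367), 0.10236693173646927)
bowl floor z 0.002166698425689284
```

Adapter A is at (0.435,-0.028), adapter B at (0.451,-0.170), the kidney dish at (0.617,0.142) and the bowl at (0.597,-0.285). The plug shoulder is near (0.566,-0.061,0.062), leaning 35° with heading 174°. Next I'll descend on A.

Emit:
move_arm:
  moves:
    - [[-0.041, -0.006, 0, 0, 0, 0, -0.1], [0, 0, -0.08, 0, 0, 0, -0.1], [0, 0, -0.08, 0, 0, 0, -0.1], [0, 0, -0.08, 0, 0, 0, -0.1], [0, 0, -0.06, 0, 0, 0, -0.1], [0, 0, 0, 0, 0, 0, -0.1]]

```text
clock: 1.78
eef_pos: [0.4368, -0.0342, 0.0852]
tool_rot: [0.003, 1.0, -0.004, 0.005]
ft_force: [-1.5, 0.6, 0.5]
grip_width: 0.047
```

```bash
python3 - <<'E'
from h import *
snap('wrist','w2');o=get_obs();print(o['eef_pos'],o['tool_rot'])
E
```

```text
[ 0.43799021 -0.03420178  0.08744075] [ 0.00288832  0.99996762 -0.00434247  0.00612841]
```

View pics/w2.png

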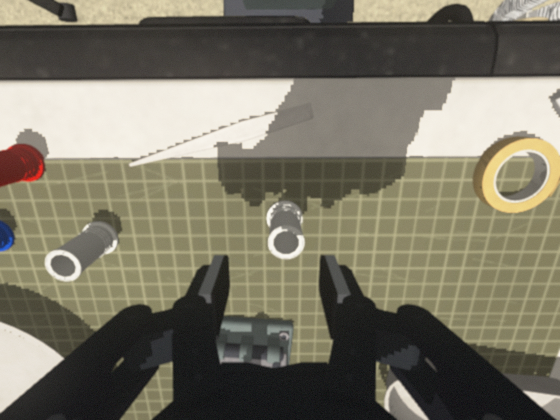

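```bash
cat >> h.py <<'E'
from scipy.spatial.transform import Rotation as R
N=np.array([-.5705,.0600,.8192])
down=R.from_quat([0,1,0,0])
tilt=R.from_rotvec(np.radians(35)*np.array([-.1045,-.9945,0]))*down
def need(p,r):
    o=get_obs(); d=(np.array(p)-o['eef_pos'])/.5; w=np.degrees((r*R.from_quat(o['tool_rot']).inv()).as_rotvec())/30
    print('need',d.round(4),w.round(4),'F',o['ft_force'].round(1),'w',round(o['grip_width'],4),'t',round(o['clock'],2))
E
python3 - <<'E'
from h import *
W=pts(load('w2'))
d=np.hypot(W[...,0]-.435,W[...,1]+.028); p=W[(d<.02)&(W[...,2]>.041)&(W[...,2]<.055)]
print(len(p),((p.max(0)+p.min(0))/2).round(4),np.ptp(p,axis=0).round(4),cv2.minEnclosingCircle(p[:,:2].astype(np.float32).reshape(-1,1,2)))
need([.4348,-.0278,.024],down)
E
```

```text
668 [ 0.4347 -0.0275  0.0448] [0.0225 0.0218 0.0075] ((0.4347972273826599, -0.027447544038295746), 0.011756010353565216)
need [-0.0064  0.0128 -0.1269] [0.0166 0.0234 0.011 ] F [-0.1  0.1 -0.1] w 0.0472 t 1.83
```

Emit:
move_arm:
  moves:
    - [[-0.006, 0.013, 0, 0.017, 0.023, 0.011, -0.1], [0, 0, -0.06, 0, 0, 0, -0.1], [0, 0, -0.06, 0, 0, 0, -0.1], [0, 0, -0.007, 0, 0, 0, -0.1], [0, 0, 0, 0, 0, 0, -0.1]]

```text
clock: 2.25
eef_pos: [0.4439, -0.0256, 0.0325]
tool_rot: [-0.001, 1.0, 0.001, 0.008]
ft_force: [-0.6, 0.5, -0.3]
grip_width: 0.0472
```

```bash
python3 - <<'E'
from h import *
need([.4348,-.0277,.024],down)
E
```

```text
need [-0.0182 -0.0041 -0.017 ] [-0.0035  0.0299 -0.0049] F [-0.6  0.5 -0.3] w 0.0472 t 2.25
```

Emit:
move_arm:
  moves:
    - [[-0.018, -0.004, -0.017, -0.003, 0.03, -0.005, -0.1], [0, 0, 0, 0, 0, 0, -0.1]]

```text
clock: 2.42
eef_pos: [0.4371, -0.0273, 0.0272]
tool_rot: [-0.0, 1.0, 0.0, 0.002]
ft_force: [-1.5, -0.1, 1.1]
grip_width: 0.0469
```

```bash
python3 - <<'E'
from h import *
need([.4348,-.0277,.024],down)
E
```

```text
need [-0.0047 -0.0008 -0.0064] [-0.0003  0.0071 -0.0017] F [-1.5 -0.1  1.1] w 0.0469 t 2.42
```

Emit:
move_arm:
  moves:
    - [[-0.006, -0.001, -0.008, 0, 0.009, -0.002, -0.1], [0, 0, 0, 0, 0, 0, 0.2], [0, 0, 0, 0, 0, 0, 1], [0, 0, 0, 0, 0, 0, 1], [0, 0, 0, 0, 0, 0, 1], [0, 0, 0, 0, 0, 0, 1]]

```text
clock: 2.92
eef_pos: [0.4377, -0.0282, 0.0277]
tool_rot: [0.0, 1.0, -0.0, 0.004]
ft_force: [0.9, -0.0, 0.1]
grip_width: 0.0214
```

```bash
python3 - <<'E'
from h import *
need([.4348,-.0277,.024],down)
# insertion goal, TCP = org + N*(24+h)
org=np.array([.566,-.061,.062])
for h in(.055,.04,0): need(org+N*(.024+h),tilt)
E
```

```text
need [-0.0058  0.001  -0.0075] [0.0004 0.0145 0.0014] F [ 0.9 -0.   0.1] w 0.0214 t 2.92
need [ 0.1665 -0.0561  0.198 ] [-1.2190e-01 -1.1457e+00  1.0000e-03] F [ 0.9 -0.   0.1] w 0.0214 t 2.92
need [ 0.1836 -0.0579  0.1734] [-1.2190e-01 -1.1457e+00  1.0000e-03] F [ 0.9 -0.   0.1] w 0.0214 t 2.92
need [ 0.2293 -0.0627  0.1078] [-1.2190e-01 -1.1457e+00  1.0000e-03] F [ 0.9 -0.   0.1] w 0.0214 t 2.92
```

Gripped (21.4 mm opening). Lifting, then moving to a pre-insert pose above the plug with the tilt.

Emit:
move_arm:
  moves:
    - [[0, 0, 0.08, 0, 0, 0, 1], [0, 0, 0.08, 0, 0, 0, 1], [0.03, -0.01, 0.04, -0.024, -0.23, 0, 1], [0.03, -0.01, 0.03, -0.024, -0.23, 0, 1], [0.03, -0.01, 0.0, -0.024, -0.23, 0, 1], [0.03, -0.01, 0.0, -0.024, -0.23, 0, 1], [0.03, -0.01, 0.0, -0.024, -0.23, 0, 1]]

```text
clock: 3.5
eef_pos: [0.5147, -0.0534, 0.1518]
tool_rot: [-0.0, 0.955, -0.031, 0.295]
ft_force: [-0.3, 0.4, -1.4]
grip_width: 0.0215
```

```bash
cat >> h.py <<'E'
org=np.array([.566,-.061,.062])
def ins(h,g=.0277,off=.0029,org=org,rg=tilt):
    need(org+N*(g+h)-rg.apply([1,0,0])*off,rg)
E
python3 - <<'E'
from h import *
ins(.055); snap('side','s3'); snap('wrist','w3')
E
```

```text
need [ 0.013  -0.0051 -0.0408] [-0.0025 -0.0166 -0.0006] F [-0.3  0.4 -1.4] w 0.0215 t 3.5
```

View pics/w3.png

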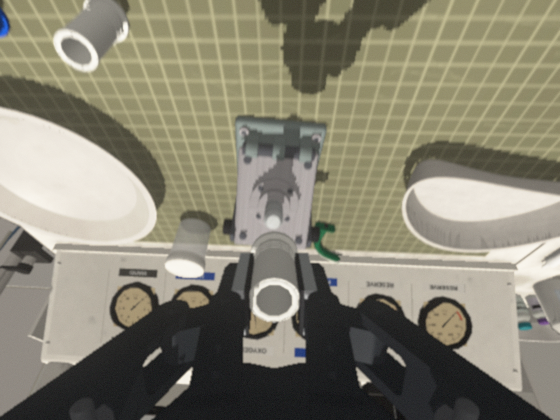

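View pics/s3.png

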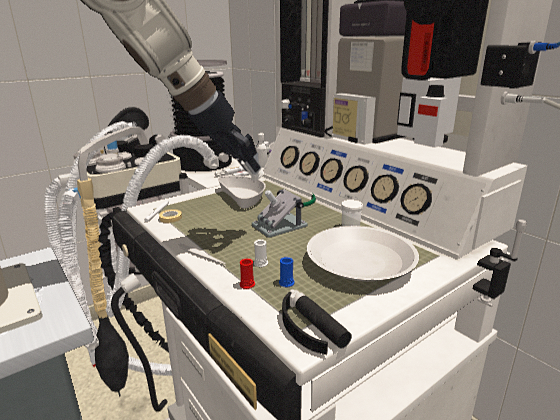

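The wrist view shows the adapter held at (275,270) and the plug tip at (273,222) in line with it. Moving closer, then measuring both in this one view.

Emit:
move_arm:
  moves:
    - [[0.013, -0.005, -0.041, -0.003, -0.017, 0, 1], [0.003, -0.001, -0.006, 0, -0.004, 0, 1], [0, 0, 0, 0, 0, 0, 1]]

```text
clock: 3.85
eef_pos: [0.5157, -0.0557, 0.1217]
tool_rot: [0.0, 0.957, -0.03, 0.289]
ft_force: [0.2, 0.3, -0.6]
grip_width: 0.0217
```

```bash
cat > cmp.py <<'E'
from h import *
import sys
tag=sys.argv[1]; c=snap('wrist',tag); o=get_obs(); ins(.055)
T=R.from_quat(o['tool_rot']).as_matrix(); W=pts(c)
Q=(W-o['eef_pos'])@T   # tool frame
# plug tip and shoulder, using coordinates along tool z
for nm,lo,hi,rad in(('adapter body',-.02,-.012,.02),('ad rim',-.03,-.012,.016),('flange',.018,.035,.02),('plug',.04,.06,.02),('plug2',.06,.085,.02)):
    m=(Q[...,2]>lo)&(Q[...,2]<hi)&(np.abs(Q[...,1])<rad)&(np.abs(Q[...,0])<.025)
    p=Q[m]
    if len(p)>4: print(nm,len(p),'x',p[:,0].min().round(4),p[:,0].max().round(4),'y',p[:,1].min().round(4),p[:,1].max().round(4),'ymid',((p[:,1].min()+p[:,1].max())/2).round(4),'z',p[:,2].min().round(4),p[:,2].max().round(4))
np.save('pics/Q.npy',Q)
E
python3 cmp.py w4; python3 fit.py w4
python3 - <<'E'
import cv2
im=cv2.imread('pics/w4.png'); cv2.imwrite('pics/w4c.png',cv2.resize(im[140:340,180:380],None,fx=3,fy=3,interpolation=cv2.INTER_CUBIC))
E
```

```text
need [ 0.0115 -0.0006  0.0196] [-0.0057 -0.0432  0.0009] F [-1.  -0.5 -0.7] w 0.0217 t 3.9
adapter body 1373 x -0.011 0.0127 y -0.02 0.02 ymid 0.0 z -0.02 -0.012
ad rim 2908 x -0.0116 0.013 y -0.016 0.016 ymid 0.0 z -0.0299 -0.012
flange 458 x 0.0021 0.015 y -0.0139 0.0123 ymid -0.0008 z 0.0181 0.0255
plug2 535 x -0.0161 0.0039 y -0.0174 0.0168 ymid -0.0003 z 0.066 0.085
w4 6444 4406 n [-0.553   0.0485  0.8317] tilt 33.72 head 174.99 rms 0.00086
0.013 394 foot [ 0.5699 -0.0618  0.0467] ext 0.0149 0.0255 mean [ 0.5691 -0.0617  0.0462] shoulder org [ 0.5611 -0.061   0.06  ] hmax 0.019
0.0195 39 foot [ 0.5701 -0.0615  0.0468] ext 0.0037 0.011 mean [ 0.5696 -0.0617  0.0465] shoulder org [ 0.5613 -0.0607  0.0601] hmax 0.0267
```

View pics/w4c.png

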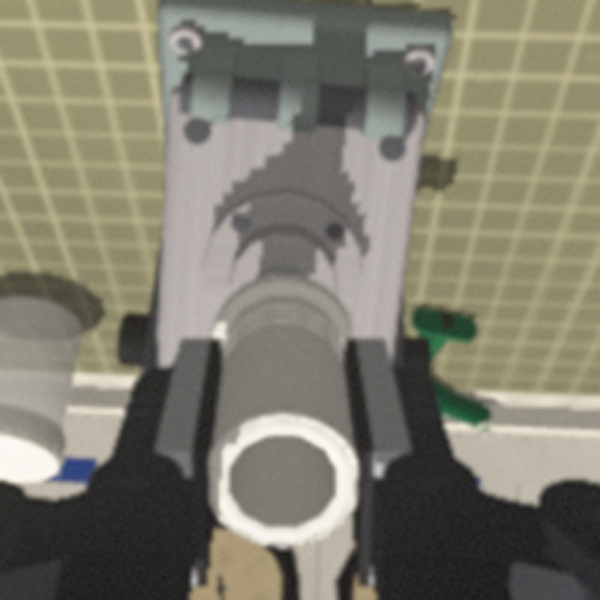

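Emit:
move_arm:
  moves:
    - [[0.0115, 0, 0.02, -0.006, -0.043, 0, 1], [0, 0, 0, 0, 0, 0, 1]]

```text
clock: 4.07
eef_pos: [0.5228, -0.0555, 0.1332]
tool_rot: [0.0, 0.954, -0.031, 0.299]
ft_force: [0.3, -0.3, 0.5]
grip_width: 0.0212
```

```bash
python3 cmp.py w5; python3 fit.py w5
python3 - <<'E'
import cv2
im=cv2.imread('pics/w5.png'); cv2.imwrite('pics/w5c.png',cv2.resize(im[140:340,180:380],None,fx=3,fy=3,interpolation=cv2.INTER_CUBIC))
E
```

```text
need [-0.0018 -0.001  -0.0023] [-0.0003 -0.0041  0.0004] F [0.1 0.8 0.4] w 0.0212 t 4.12
adapter body 1288 x -0.0119 0.0118 y -0.02 0.02 ymid 0.0 z -0.02 -0.012
ad rim 2929 x -0.0129 0.0122 y -0.016 0.016 ymid 0.0 z -0.0299 -0.012
flange 454 x 0.0011 0.0142 y -0.0139 0.0122 ymid -0.0008 z 0.0184 0.025
plug 286 x 0.0014 0.0105 y -0.0072 0.0064 ymid -0.0004 z 0.0461 0.0599
plug2 692 x -0.0072 0.0166 y -0.0133 0.0125 ymid -0.0004 z 0.06 0.085
w5 8124 5141 n [-0.5605  0.0483  0.8268] tilt 34.23 head 175.08 rms 0.00083
0.013 527 foot [ 0.5738 -0.0616  0.0495] ext 0.024 0.0258 mean [ 0.5717 -0.0615  0.0481] shoulder org [ 0.5649 -0.0608  0.0628] hmax 0.0185
0.0195 246 foot [ 0.5724 -0.0615  0.0485] ext 0.0087 0.0137 mean [ 0.5702 -0.0614  0.0471] shoulder org [ 0.5634 -0.0607  0.0618] hmax 0.046
0.046 195 foot [ 0.5726 -0.0613  0.0487] ext 0.009 0.0132 mean [ 0.572  -0.0615  0.0483] shoulder org [ 0.5637 -0.0605  0.0619] hmax 0.0518
```

View pics/w5c.png

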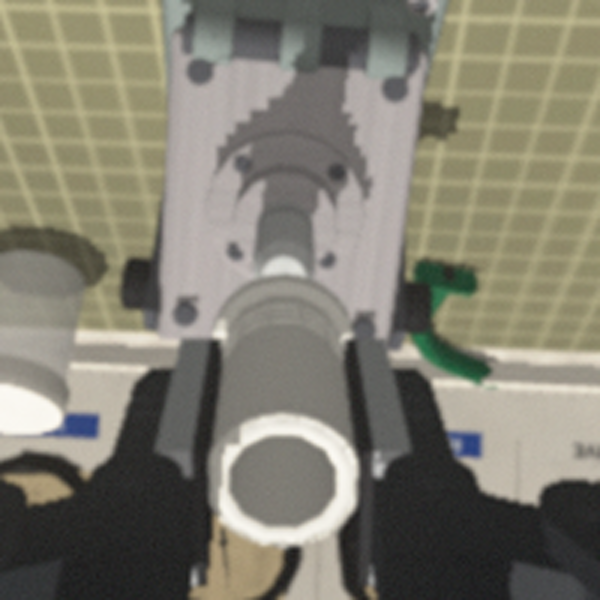

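```bash
cat > cyl.py <<'E'
from h import *
import sys
from scipy.optimize import least_squares
def run():
    Q=np.load('pics/Q.npy')
    def cyl(zl,zh,r,xl,xh,yh,z0,axis=True):
        m=(Q[...,2]>zl)&(Q[...,2]<zh)&(Q[...,0]>xl)&(Q[...,0]<xh)&(abs(Q[...,1])<yh); p=Q[m]
        f=lambda a:np.hypot(p[:,0]-a[0]-a[2]*(p[:,2]-z0),p[:,1]-a[1]-a[3]*(p[:,2]-z0))-r
        g=f if axis else (lambda a:np.hypot(p[:,0]-a[0],p[:,1]-a[1])-r)
        s=least_squares(g,np.zeros(4) if axis else np.zeros(2),loss='soft_l1',f_scale=.0007)
        print(len(p),'xy',s.x[:2].round(4),'slope',s.x[2:].round(3),'rms',np.sqrt(np.mean(g(s.x)**2)).round(4))
    print('tube');cyl(-.012,.014,.011,0.002,.02,.0105,.0255); cyl(-.012,.014,.011,0.002,.02,.0105,.0255,False)
    print('flange');cyl(.018,.0255,.0135,0.002,.02,.0135,.0255,False)
    print('plug');cyl(.05,.073,.007,-.001,.0105,.0075,.05);cyl(.05,.073,.007,-.001,.0105,.0075,.05,False)
    print('shoulder');cyl(.0765,.09,.0135,0.005,.02,.0135,.05,False)
run()
E
python3 cyl.py
```

```text
tube
1079 xy [ 0.0003 -0.0007] slope [ 0.01  -0.008] rms 0.0007
1079 xy [ 0.0001 -0.0005] slope [] rms 0.0007
flange
449 xy [-0.0011 -0.0007] slope [] rms 0.0011
plug
271 xy [ 0.0146 -0.0004] slope [0.063 0.031] rms 0.0025
271 xy [ 0.0031 -0.0004] slope [] rms 0.0004
shoulder
437 xy [0.0002 0.    ] slope [] rms 0.0025
```

Tube axis and plug axis differ by 2.9 mm in tool x and match in y. I'll set the offset to zero and approach.

```bash
sed -i 's/off=.0029/off=0/' h.py; python3 - <<'E'
from h import *
ins(.042)
E
```

```text
need [ 0.0082 -0.0026 -0.0269] [-0.0003 -0.0041  0.0004] F [0.1 0.8 0.4] w 0.0212 t 4.12
```

Emit:
move_arm:
  moves:
    - [[0.004, -0.001, -0.013, 0, -0.004, 0, 1], [0.004, -0.001, -0.013, 0, 0, 0, 1], [0, 0, 0, 0, 0, 0, 1]]

```text
clock: 4.37
eef_pos: [0.5281, -0.0564, 0.1213]
tool_rot: [-0.0, 0.953, -0.031, 0.301]
ft_force: [-0.3, 0.4, 0.4]
grip_width: 0.0214
```

```bash
python3 - <<'E'
from h import *
ins(.042);ins(.030)
E
```

```text
need [-0.0038 -0.0008 -0.0043] [ 0.0004  0.0081 -0.0008] F [-0.3  0.4  0.4] w 0.0214 t 4.37
need [ 0.0099 -0.0022 -0.024 ] [ 0.0004  0.0081 -0.0008] F [-0.3  0.4  0.4] w 0.0214 t 4.37
```

Emit:
move_arm:
  moves:
    - [[-0.004, -0.001, -0.005, 0, 0.008, 0, 1], [0, 0, 0, 0, 0, 0, 1]]

```text
clock: 4.53
eef_pos: [0.5256, -0.0569, 0.1176]
tool_rot: [-0.0, 0.954, -0.031, 0.298]
ft_force: [0.2, 0.5, -0.9]
grip_width: 0.0214
```

```bash
python3 cmp.py w6; python3 cyl.py; python3 - <<'E'
from h import *
ins(.030)
E
```

```text
need [-0.0142  0.0017  0.0236] [ 0.0001 -0.0027 -0.0009] F [ 0.3  0.1 -0.4] w 0.0215 t 4.58
adapter body 1381 x -0.0103 0.0134 y -0.0199 0.02 ymid 0.0 z -0.02 -0.012
ad rim 2912 x -0.0117 0.0134 y -0.016 0.016 ymid -0.0 z -0.03 -0.012
flange 458 x 0.0027 0.0157 y -0.0139 0.0123 ymid -0.0008 z 0.018 0.0261
plug 89 x 0.0008 0.0054 y -0.0058 0.0066 ymid 0.0004 z 0.05 0.06
plug2 2474 x -0.0249 0.0249 y -0.02 0.02 ymid -0.0 z 0.06 0.085
tube
1079 xy [ 0.0017 -0.0005] slope [ 0.01  -0.004] rms 0.0006
1079 xy [ 0.0015 -0.0004] slope [] rms 0.0006
flange
454 xy [ 0.0003 -0.0005] slope [] rms 0.0011
plug
379 xy [-0.0034  0.0002] slope [ 0.26  -0.015] rms 0.0016
379 xy [-0.0004 -0.0001] slope [] rms 0.0022
shoulder
593 xy [0.0046 0.0001] slope [] rms 0.003
need [ 0.0144 -0.0013 -0.0173] [ 0.0001 -0.0027 -0.0009] F [ 0.3  0.1 -0.4] w 0.0215 t 4.58
```

```bash
python3 - <<'E'
s=open('cmp.py').read().replace("c=snap('wrist',tag); o=get_obs();","o=get_obs(); c=snap('wrist',tag);")
open('cmp.py','w').write(s)
s=open('cyl.py').read()
i=s.index("    print('plug')"); j=s.index("run()\n",i)
s=s[:i]+"    print('plug');cyl(float(sys.argv[1]),float(sys.argv[2]),.007,-.004,.0105,.0075,.05,False)\n"+s[j:]
open('cyl.py','w').write(s)
E
python3 cmp.py w7; python3 cyl.py .048 .06;python3 cyl.py .05 .064 |tail -1; python3 - <<'E'
from h import *
ins(.030)
Q=np.load('pics/Q.npy')
for z in np.arange(.03,.08,.004):
    m=(Q[...,2]>z)&(Q[...,2]<z+.004)&(abs(Q[...,1])<.004)&(abs(Q[...,0])<.03); p=Q[m]
    if len(p): print(z.round(3),len(p),p[:,0].min().round(4),p[:,0].max().round(4))
E
```

```text
need [-0.0148  0.0018  0.0229] [ 0.0003 -0.001  -0.0009] F [ 0.9 -0.3  0.4] w 0.0216 t 4.63
adapter body 1319 x -0.0106 0.013 y -0.02 0.0199 ymid -0.0 z -0.02 -0.012
ad rim 2908 x -0.0116 0.013 y -0.016 0.016 ymid 0.0 z -0.03 -0.012
flange 456 x 0.0022 0.0151 y -0.0138 0.0123 ymid -0.0007 z 0.0182 0.0257
plug 105 x 0.0005 0.0053 y -0.0064 0.0066 ymid 0.0001 z 0.0484 0.0599
plug2 2498 x -0.0249 0.025 y -0.02 0.02 ymid 0.0 z 0.0602 0.085
tube
1085 xy [ 0.0013 -0.0005] slope [ 0.013 -0.003] rms 0.0006
1085 xy [ 0.001  -0.0004] slope [] rms 0.0006
flange
453 xy [-0.0001 -0.0005] slope [] rms 0.0011
plug
105 xy [-0.002   0.0001] slope [] rms 0.0002
135 xy [-0.002   0.0001] slope [] rms 0.0002
need [ 0.0137 -0.0012 -0.0181] [ 0.0003 -0.001  -0.0009] F [ 0.9 -0.3  0.4] w 0.0216 t 4.63
0.046 9 0.0042 0.0052
0.05 27 0.004 0.0053
0.054 27 0.0036 0.0053
0.058 24 0.0037 0.0055
0.062 26 0.0035 0.0093
0.066 125 0.0036 0.0117
0.07 20 0.0105 0.0115
0.074 93 0.0103 0.019
0.078 50 0.0102 0.0192
```

Compensating for the obs/picture timing, the offset comes out at about 2.4 mm. Applying that.

```bash
sed -i 's/off=0,/off=.0024,/; s/-.061,.062/-.0607,.062/' h.py; python3 - <<'E'
from h import *
ins(.040)
E
```

```text
need [0.0062 0.0006 0.001 ] [ 0.0003 -0.001  -0.0009] F [ 0.9 -0.3  0.4] w 0.0216 t 4.63
```

Emit:
move_arm:
  moves:
    - [[0.006, 0.001, 0.001, 0, -0.001, -0.001, 1], [0, 0, 0, 0, 0, 0, 1], [0, 0, 0, 0, 0, 0, 1], [0, 0, 0, 0, 0, 0, 1]]

```text
clock: 4.97
eef_pos: [0.5297, -0.0565, 0.1192]
tool_rot: [0.0, 0.954, -0.032, 0.299]
ft_force: [0.7, 0.8, 0.1]
grip_width: 0.0213
```

```bash
python3 cmp.py w8|head -1; python3 cyl.py .048 .06; python3 - <<'E'
from h import *
ins(.040)
E
```

```text
need [-0.0178  0.0016  0.0238] [0.0004 0.0011 0.0006] F [-0.4 -0.7 -1. ] w 0.0211 t 5.02
tube
1082 xy [ 0.0013 -0.0005] slope [ 0.013 -0.005] rms 0.0006
1082 xy [ 0.001  -0.0004] slope [] rms 0.0006
flange
454 xy [-0.0002 -0.0006] slope [] rms 0.0011
plug
135 xy [ 0.002  -0.0003] slope [] rms 0.0002
need [-0.0007 -0.0002 -0.0007] [0.0004 0.0011 0.0006] F [-0.4 -0.7 -1. ] w 0.0211 t 5.02
```

Aligned within about 1 mm. Starting the slide in small steps.

Emit:
move_arm:
  moves:
    - [[0.005, -0.001, -0.009, 0, 0, 0, 1], [0.006, -0.001, -0.008, 0, 0, 0, 1], [0, 0, 0, 0, 0, 0, 1]]

```text
clock: 5.27
eef_pos: [0.536, -0.0575, 0.1106]
tool_rot: [0.0, 0.953, -0.032, 0.3]
ft_force: [0.4, -0.3, 0.4]
grip_width: 0.0212
```

```bash
python3 - <<'E'
from h import *
ins(.032); ins(.022)
E
```

```text
need [-0.0041  0.0009  0.0033] [0.0006 0.0039 0.0003] F [ 0.4 -0.3  0.4] w 0.0212 t 5.27
need [ 0.0073 -0.0003 -0.013 ] [0.0006 0.0039 0.0003] F [ 0.4 -0.3  0.4] w 0.0212 t 5.27
```

Emit:
move_arm:
  moves:
    - [[0.004, 0, -0.007, 0, 0.004, 0, 1], [0.004, 0, -0.007, 0, 0, 0, 1], [0, 0, 0, 0, 0, 0, 1]]

```text
clock: 5.52
eef_pos: [0.5403, -0.0576, 0.1022]
tool_rot: [0.0, 0.954, -0.032, 0.298]
ft_force: [-0.4, -0.8, 0.0]
grip_width: 0.0212
```

```bash
python3 - <<'E'
from h import *
ins(.022); ins(.012)
E
```

```text
need [-0.0013 -0.0001  0.0038] [ 0.0004 -0.0026  0.0006] F [-0.4 -0.8  0. ] w 0.0212 t 5.52
need [ 0.0101 -0.0013 -0.0126] [ 0.0004 -0.0026  0.0006] F [-0.4 -0.8  0. ] w 0.0212 t 5.52
```

Emit:
move_arm:
  moves:
    - [[0.003, 0, -0.004, 0, -0.003, 0, 1], [0.003, 0, -0.004, 0, 0, 0, 1], [0.003, 0, -0.004, 0, 0, 0, 1], [0.002, 0, -0.002, 0, 0, 0, 1]]

```text
clock: 5.85
eef_pos: [0.5461, -0.0576, 0.0941]
tool_rot: [0.0, 0.954, -0.032, 0.299]
ft_force: [0.0, -0.5, -0.4]
grip_width: 0.0213
```

```bash
python3 - <<'E'
from h import *
ins(.012); ins(0)
E
```

```text
need [-0.0016 -0.0014  0.0037] [ 0.0002 -0.0007  0.0006] F [ 0.  -0.5 -0.4] w 0.0213 t 5.85
need [ 0.0121 -0.0028 -0.016 ] [ 0.0002 -0.0007  0.0006] F [ 0.  -0.5 -0.4] w 0.0213 t 5.85
```

It is past 15 mm with no force, so A is sound so far. On to the shoulder.

Emit:
move_arm:
  moves:
    - [[0.003, -0.001, -0.004, 0, 0, 0, 1], [0.003, -0.001, -0.004, 0, 0, 0, 1], [0.003, -0.001, -0.004, 0, 0, 0, 1], [0.002, 0, -0.003, 0, 0, 0, 1]]

```text
clock: 6.18
eef_pos: [0.5524, -0.0592, 0.086]
tool_rot: [0.0, 0.954, -0.032, 0.299]
ft_force: [0.2, -0.1, -0.2]
grip_width: 0.021
```

```bash
python3 - <<'E'
from h import *
ins(0)
E
```

```text
need [-0.0005  0.0004  0.0001] [0.0004 0.0003 0.0005] F [ 0.2 -0.1 -0.2] w 0.021 t 6.18
```

Emit:
move_arm:
  moves:
    - [[0.002, 0, -0.003, 0, 0, 0, 1], [0.002, 0, -0.003, 0, 0, 0, 1]]

```text
clock: 6.35
eef_pos: [0.5532, -0.0593, 0.0849]
tool_rot: [0.0, 0.953, -0.032, 0.3]
ft_force: [-37.8, 3.2, 46.2]
grip_width: 0.0213
```

```bash
python3 - <<'E'
from h import *
ins(0)
E
```

```text
need [-0.0021  0.0006  0.0024] [0.0012 0.0034 0.0013] F [-37.8   3.2  46.2] w 0.0213 t 6.35
```

Firm contact at the shoulder (60 N). I'll relax by holding here for over half a second.

Emit:
move_arm:
  moves:
    - [[0, 0, 0, 0, 0, 0, 1], [0.0005, 0, -0.0005, 0, 0, 0, 1], [0.0005, 0, -0.0005, 0, 0, 0, 1], [0.0005, 0, -0.0005, 0, 0, 0, 1], [0.0005, 0, -0.0005, 0, 0, 0, 1], [0.0005, 0, -0.0005, 0, 0, 0, 1], [0.0005, 0, -0.0005, 0, 0, 0, 1], [0.0005, 0, -0.0005, 0, 0, 0, 1]]

```text
clock: 7.02
eef_pos: [0.5533, -0.0592, 0.0854]
tool_rot: [0.0, 0.953, -0.032, 0.301]
ft_force: [-8.3, 0.4, 8.8]
grip_width: 0.0211
```

```bash
python3 - <<'E'
from h import *
ins(0); c=snap('wrist','w9'); c=snap('side','s9')
im=cv2.imread('pics/s9.png'); cv2.imwrite('pics/s9c.png',cv2.resize(im[150:260,210:350],None,fx=5,fy=5,interpolation=cv2.INTER_CUBIC))
im=cv2.imread('pics/w9.png'); cv2.imwrite('pics/w9c.png',cv2.resize(im[140:340,180:380],None,fx=3,fy=3,interpolation=cv2.INTER_CUBIC))
E
```

```text
need [-0.0022  0.0005  0.0014] [0.0015 0.0076 0.0016] F [-8.3  0.4  8.8] w 0.0211 t 7.02
```

View pics/s9c.png

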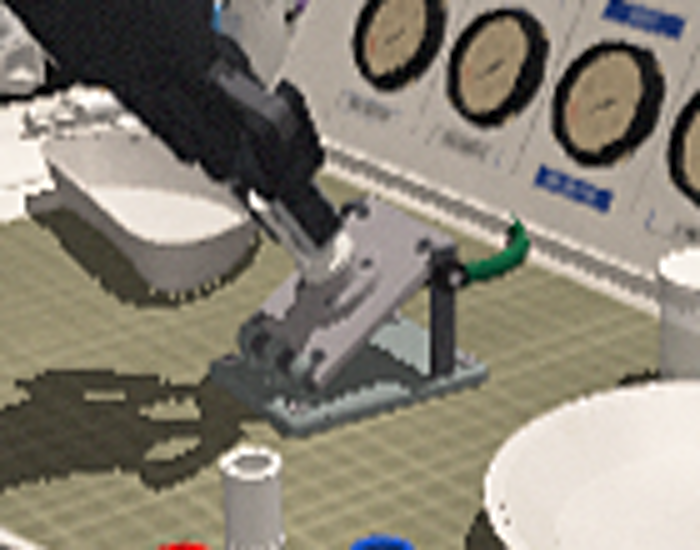

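View pics/w9c.png

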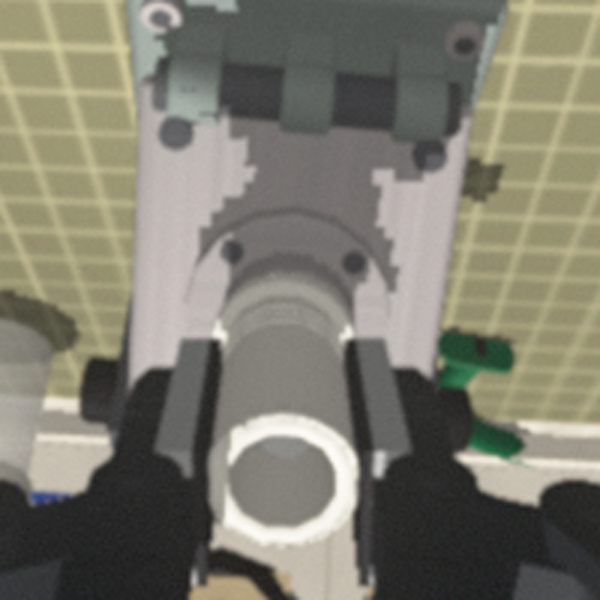

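A's flange is seated on the shoulder in both views: sound. While here I'll check the kidney dish's flat floor before placing.

```bash
python3 - <<'E'
from h import *
for t in ('top0','w5','side0'):
    W=pts(load(t)); print(t)
    k=(W[...,0]>.52)&(W[...,0]<.72)&(W[...,1]>.02)&(W[...,1]<.27)&(W[...,2]>.0)&(W[...,2]<.05)
    P=W[k]
    for x in np.arange(.56,.68,.01):
        r=[]
        for y in np.arange(.04,.26,.02):
            p=P[(abs(P[:,0]-x)<.005)&(abs(P[:,1]-y)<.01)]; r.append('%3d'%(np.median(p[:,2])*1000) if len(p) else '  .')
        print(x.round(2),' '.join(r))
E
```

```text
top0
0.56   3   5  15  21  29   3   3   4   2   2   2
0.57   2  12   6   5  13  23  23   5   2   3   2
0.58   1  20   4   4   5   6   9  17  23  11   1
0.59   2  14   4   4   5   5   3   5   5  11  27
0.6   2  16   7   4   4   4   4   4   4   4  23
0.61   2   7   8   4   4   5   4   5   4   4  29
0.62   3   3  16   4   4   5   4   4   4   8  32
0.63   3   2  24   6   3   4   4   5   6  21   5
0.64   3   3   4  14   5   5   4   5  13  31   1
0.65   2   2   3  27  12   6   6  12  29   4   2
0.66   2   1   2   3  31  21  18  31  21   2   2
0.67   1   3   3   2   2  34  34   3   2   2   2
w5
0.56   2  18  15  18   3   2   2   2   .   .   .
0.57   2   3   2   3   3  16   3   2   .   .   .
0.58   2   2   .   .   2   3   3   2   .   .   .
0.59   2   2   5   4   4   5   2   2   2   .   .
0.6   2   2   4   4   4   4   4   4   .   .   .
0.61   2   3   5   4   4   4   4   4   4   .   .
0.62   2   2  14   4   4   4   4   4   4   4   .
0.63   2   2  22   5   4   4   4   4   5  11   .
0.64   2   2  29  14   4   4   4   4  14  25   .
0.65   2   2   2  28  11   5   5  12  27  36   .
0.66   2   2   2  35  28  19  20  28  35   .   .
0.67   2   2   2   2  36  35  35  36   .   .   .
side0
0.56   0  23  17  22   0   0   0   0   0   0   .
0.57   0  18   0   6  16  18  27   0   0   0   .
0.58   0  16   .   .   0   1  11  18  22  27   .
0.59   0  16   1   .   .   .   0   1   3  10  32
0.6   0  14   3   .   2   2   1   1   .   .  25
0.61   0  24  10   .   1   1   1   1   1   8  23
0.62   1   0   3   .   1   2   1   1   1  11  25
0.63   .   0   1   0   1   1   2   1   2  18  32
0.64   .   0   0   0   1   1   2   2  10  27   .
0.65   .   .   0  33   7   1   2   7  23  32   .
0.66   .   .   .  14  21  16  15  24  29   .   .
0.67   .   .   .   .  33  31  31  28   .   .   .
```

Emit:
move_arm:
  moves:
    - [[-0.005, 0, 0.007, 0, 0, 0, 1], [-0.0114, 0.0012, 0.0164, 0, 0, 0, 1], [-0.0114, 0.0012, 0.0164, 0, 0, 0, 1], [-0.0114, 0.0012, 0.0164, 0, 0, 0, 1], [-0.0114, 0.0012, 0.0164, 0, 0, 0, 1], [-0.0114, 0.0012, 0.0164, 0, 0, 0, 1], [-0.0114, 0.0012, 0.0164, 0, 0, 0, 1]]

```text
clock: 7.7
eef_pos: [0.515, -0.0556, 0.1368]
tool_rot: [0.0, 0.954, -0.032, 0.298]
ft_force: [0.6, -0.1, -0.4]
grip_width: 0.0212
```

```bash
python3 - <<'E'
from h import *
ins(.05); need([.612,.142,.12],down)
E
```

```text
need [ 0.0173 -0.0008 -0.0195] [ 0.0006 -0.0039  0.0019] F [ 0.6 -0.1 -0.4] w 0.0212 t 7.7
need [ 0.194   0.3952 -0.0336] [0.1231 1.1563 0.0015] F [ 0.6 -0.1 -0.4] w 0.0212 t 7.7
```

Dish floor is flat around (0.613,0.14). Off the plug; moving to the kidney dish.

Emit:
move_arm:
  moves:
    - [[0.0, 0.02, 0.04, 0.02, 0.19, 0, 1], [0.033, 0.066, 0.0, 0.02, 0.19, 0, 1], [0.033, 0.066, 0, 0.02, 0.19, 0, 1], [0.033, 0.066, 0, 0.02, 0.19, 0, 1], [0.033, 0.066, 0, 0.02, 0.19, 0, 1], [0.033, 0.066, 0, 0.02, 0.19, 0, 1], [0.033, 0.05, 0, 0, 0, 0, 1], [0, 0, 0, 0, 0, 0, 1]]

```text
clock: 8.37
eef_pos: [0.6071, 0.1496, 0.1452]
tool_rot: [0.004, 1.0, -0.004, -0.002]
ft_force: [0.2, -0.7, -0.5]
grip_width: 0.0211
```

```bash
python3 - <<'E'
from h import *
need([.6144,.142,.08],down)
E
```

```text
need [ 0.0146 -0.0151 -0.1305] [ 0.0156 -0.0081  0.0154] F [ 0.2 -0.7 -0.5] w 0.0211 t 8.37
```

Emit:
move_arm:
  moves:
    - [[0.015, -0.015, -0.05, 0.016, -0.008, 0.015, 1], [0, 0, -0.07, 0, 0, 0, 1], [0, 0, 0, 0, 0, 0, 1], [0, 0, 0, 0, 0, 0, 1]]

```text
clock: 8.7
eef_pos: [0.6179, 0.1449, 0.082]
tool_rot: [-0.003, 1.0, 0.0, 0.001]
ft_force: [0.5, 0.2, 1.1]
grip_width: 0.0217
```

```bash
python3 - <<'E'
from h import *
need([.6144,.142,.04],down)
snap('wrist','w10')
E
```

```text
need [-0.0069 -0.0058 -0.084 ] [-0.0008  0.0054 -0.01  ] F [0.5 0.2 1.1] w 0.0217 t 8.7
```

View pics/w10.png

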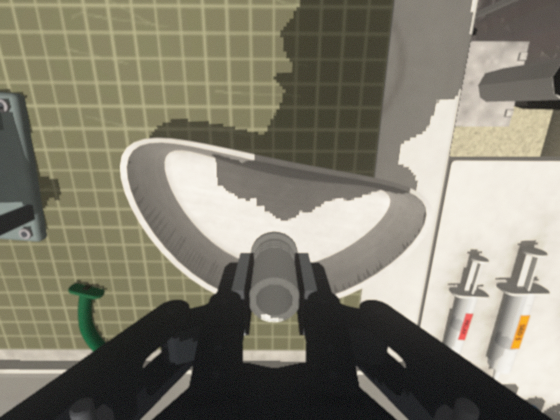

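The adapter at (273,260) hangs over the dish floor. Lowering.

Emit:
move_arm:
  moves:
    - [[-0.007, -0.006, -0.035, 0, 0.005, -0.01, 1], [0, 0, -0.035, 0, 0, 0, 1], [0, 0, 0, 0, 0, 0, 1]]

```text
clock: 9.0
eef_pos: [0.6152, 0.1411, 0.0519]
tool_rot: [0.001, 1.0, 0.001, 0.003]
ft_force: [-1.1, 0.1, -0.2]
grip_width: 0.0212
```

```bash
python3 - <<'E'
from h import *
need([.6144,.142,.034],down)
E
```

```text
need [-0.0017  0.0019 -0.0359] [-0.0026  0.01    0.0029] F [-1.1  0.1 -0.2] w 0.0212 t 9.0
```

Emit:
move_arm:
  moves:
    - [[0, 0, -0.024, -0.002, 0.01, 0.003, 1], [0, 0, -0.006, 0, 0.002, 0, 1], [0, 0, -0.003, 0, 0, 0, 1]]

```text
clock: 9.25
eef_pos: [0.6179, 0.1409, 0.0405]
tool_rot: [0.0, 1.0, 0.001, 0.003]
ft_force: [0.2, 0.2, 0.0]
grip_width: 0.0208
```

```bash
python3 - <<'E'
from h import *
need([.6144,.142,.034],down)
E
```

```text
need [-0.007   0.0022 -0.0129] [-0.0035  0.0116  0.0015] F [0.2 0.2 0. ] w 0.0208 t 9.25
```

Emit:
move_arm:
  moves:
    - [[-0.005, 0.001, -0.007, -0.003, 0.012, 0, 1], [-0.002, 0, -0.005, 0, 0.003, 0, 1], [-0.001, 0, -0.003, 0, 0, 0, 1]]

```text
clock: 9.5
eef_pos: [0.6153, 0.1417, 0.035]
tool_rot: [0.0, 1.0, 0.001, 0.001]
ft_force: [-0.1, 1.1, -0.8]
grip_width: 0.0213
```

```bash
python3 - <<'E'
from h import *
need([.6144,.142,.034],down)
E
```

```text
need [-0.0017  0.0005 -0.0021] [-0.0019  0.0029  0.0018] F [-0.1  1.1 -0.8] w 0.0213 t 9.5
```

Emit:
move_arm:
  moves:
    - [[-0.001, 0, -0.003, 0, 0.003, 0, 1], [-0.001, 0, -0.003, 0, 0, 0, 1]]

```text
clock: 9.67
eef_pos: [0.6145, 0.142, 0.0324]
tool_rot: [0.0, 1.0, 0.001, 0.0]
ft_force: [-1.2, 1.0, -0.8]
grip_width: 0.0211
```

```bash
python3 - <<'E'
from h import *
need([.6144,.142,.034],down)
E
```

```text
need [-0.0002  0.      0.0033] [-0.0023  0.0014  0.0014] F [-1.2  1.  -0.8] w 0.0211 t 9.67
```

Emit:
move_arm:
  moves:
    - [[0, 0, -0.003, 0, 0, 0, 1], [0, 0, -0.001, 0, 0, 0, 1]]

```text
clock: 9.83
eef_pos: [0.6145, 0.1421, 0.0313]
tool_rot: [0.0, 1.0, 0.001, 0.001]
ft_force: [-1.4, -0.8, 4.1]
grip_width: 0.0214
```

```bash
python3 - <<'E'
from h import *
need([.6144,.142,.034],down); snap('side','s11'); 
im=cv2.imread('pics/s11.png'); cv2.imwrite('pics/s11c.png',cv2.resize(im[150:260,190:330],None,fx=5,fy=5,interpolation=cv2.INTER_CUBIC))
E
```

```text
need [-0.0003 -0.0001  0.0054] [-0.0023  0.0026  0.0011] F [-1.4 -0.8  4.1] w 0.0214 t 9.83
```

View pics/s11c.png

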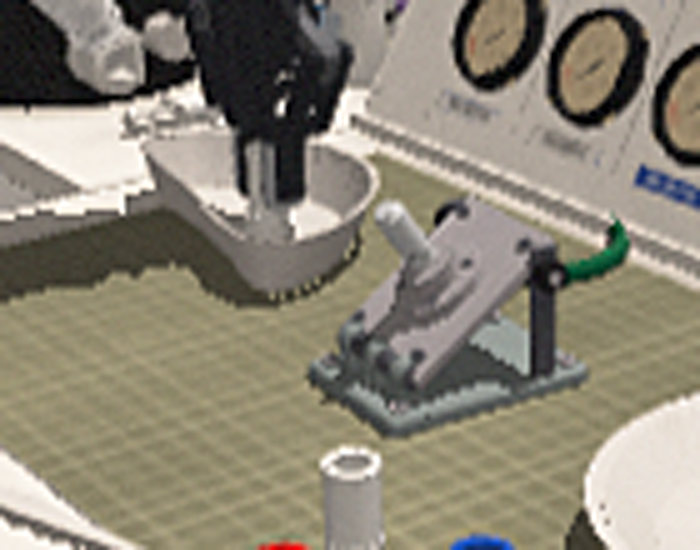

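Emit:
move_arm:
  moves:
    - [[0, 0, -0.001, 0, 0, 0, 1], [0, 0, 0, 0, 0, 0, 1]]

```text
clock: 10.05
eef_pos: [0.6145, 0.142, 0.0316]
tool_rot: [0.0, 1.0, 0.001, 0.001]
ft_force: [-0.7, -1.0, 0.8]
grip_width: 0.0214
```

Emit:
move_arm:
  moves:
    - [[0, 0, -0.0005, 0, 0, 0, 0.4], [0, 0, 0, 0, 0, 0, 0.3], [0, 0, 0, 0, 0, 0, 0.15], [0, 0, 0, 0, 0, 0, 0.0], [0, 0, 0.01, 0, 0, 0, 0.0], [0, 0, 0.03, 0, 0, 0, 0.0], [0, 0, 0.06, 0, 0, 0, 0.0], [0, 0, 0.06, 0, 0, 0, 0.0]]

```text
clock: 10.72
eef_pos: [0.6081, 0.1406, 0.1036]
tool_rot: [0.0, 1.0, -0.001, -0.008]
ft_force: [1.2, -0.5, 1.2]
grip_width: 0.0426
```

```bash
python3 - <<'E'
from h import *
need([.4508,-.1701,.1],down); snap('wrist','w12')
E
```

```text
need [-0.3146 -0.6214 -0.0072] [ 0.0052 -0.031   0.001 ] F [ 1.2 -0.5  1.2] w 0.0426 t 10.72
```

View pics/w12.png

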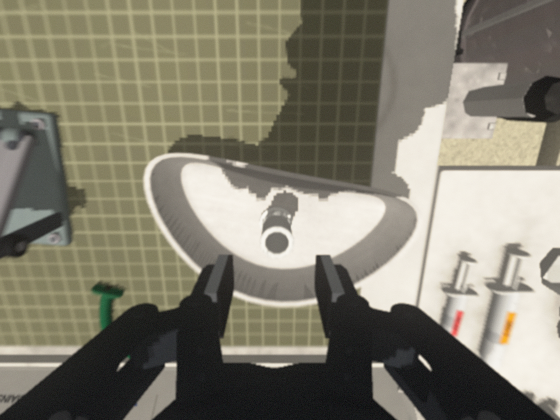

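A stands in the kidney dish at (277,240). Next, B.

Emit:
move_arm:
  moves:
    - [[-0.02, -0.03, 0.07, 0.005, -0.03, 0, 0.0], [-0.034, -0.067, 0.04, 0, 0, 0, 0.0], [-0.036, -0.072, 0, 0, 0, 0, 0.0], [-0.036, -0.072, 0, 0, 0, 0, 0.0], [-0.036, -0.072, 0, 0, 0, 0, 0.0], [-0.036, -0.072, 0, 0, 0, 0, 0.0], [-0.036, -0.072, 0, 0, 0, 0, 0.0], [-0.036, -0.072, 0, 0, 0, 0, 0.0]]

```text
clock: 11.43
eef_pos: [0.479, -0.1223, 0.1682]
tool_rot: [-0.008, 1.0, 0.001, 0.013]
ft_force: [0.7, -0.0, 0.1]
grip_width: 0.0428
```

```bash
python3 - <<'E'
from h import *
need([.4528,-.1701,.09],down)
E
```

```text
need [-0.0524 -0.0955 -0.1563] [-0.0057  0.0497 -0.0314] F [ 0.7 -0.   0.1] w 0.0428 t 11.43
```

Emit:
move_arm:
  moves:
    - [[-0.035, -0.05, -0.02, -0.006, 0.05, -0.03, 0.0], [-0.01, -0.03, -0.05, 0, 0, 0, 0.0], [0, 0, -0.05, 0, 0, 0, 0.0], [0, 0, 0, 0, 0, 0, 0.0], [0, 0, 0, 0, 0, 0, 0.0]]

```text
clock: 11.85
eef_pos: [0.4525, -0.1728, 0.1112]
tool_rot: [0.007, 1.0, -0.003, 0.003]
ft_force: [0.7, 0.4, -0.6]
grip_width: 0.0427
```

```bash
python3 - <<'E'
from h import *
need([.4508,-.1701,.0277],down); o=get_obs(); W=pts(snap('wrist','w13'))
d=np.hypot(W[...,0]-.4508,W[...,1]+.170); p=W[(d<.025)&(W[...,2]>.041)&(W[...,2]<.055)]
print(o['eef_pos'],len(p),((p.max(0)+p.min(0))/2).round(4),np.ptp(p,axis=0).round(4))
E
```

```text
need [-0.0035  0.0054 -0.1669] [0.0111 0.0125 0.0265] F [ 0.7  0.4 -0.6] w 0.0427 t 11.85
[ 0.45253302 -0.1727914   0.11115125] 521 [ 0.4508 -0.1702  0.045 ] [0.0227 0.0219 0.0078]
```

View pics/w13.png

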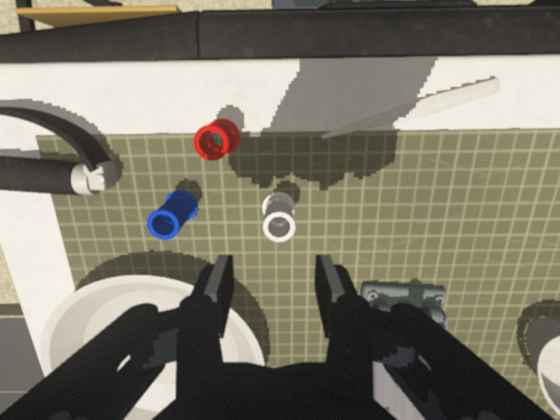

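White B at (280,225) lies between the jaws, with blue (172,215) and red (215,138) clear of them. Descending.

Emit:
move_arm:
  moves:
    - [[-0.004, 0.005, -0.05, 0.011, 0.012, 0.026, 0.0], [-0.002, 0, -0.05, 0, 0.005, 0, 0.0], [-0.003, 0, -0.03, 0, 0.01, 0, 0.0], [-0.002, 0, 0, 0, 0.005, 0, 0.0]]

```text
clock: 12.23
eef_pos: [0.4539, -0.1693, 0.0514]
tool_rot: [-0.003, 1.0, -0.002, 0.001]
ft_force: [-0.5, 0.3, 0.1]
grip_width: 0.0424
```

```bash
python3 - <<'E'
from h import *
need([.4508,-.1702,.0277],down)
E
```

```text
need [-0.0062 -0.0018 -0.0474] [ 0.0077  0.0043 -0.0122] F [-0.5  0.3  0.1] w 0.0424 t 12.23
```

Emit:
move_arm:
  moves:
    - [[-0.007, -0.002, -0.03, 0.008, 0.008, -0.01, 0.0], [-0.003, 0, -0.02, 0, 0.008, 0, 0.0], [-0.003, 0, -0.004, 0, 0.005, 0, 0.0], [-0.001, 0, 0, 0, 0, 0, 0.0]]

```text
clock: 12.57
eef_pos: [0.4521, -0.1693, 0.0288]
tool_rot: [-0.003, 1.0, -0.001, -0.001]
ft_force: [-0.1, 0.5, 0.4]
grip_width: 0.0428
```

```bash
python3 - <<'E'
from h import *
need([.4508,-.1702,.0277],down)
E
```

```text
need [-0.0026 -0.0018 -0.0022] [ 0.0042 -0.0032 -0.0125] F [-0.1  0.5  0.4] w 0.0428 t 12.57
```

Emit:
move_arm:
  moves:
    - [[-0.003, -0.002, -0.002, 0.004, -0.003, -0.012, 0.0], [0, 0, 0, 0, 0, 0, 0.3], [0, 0, 0, 0, 0, 0, 1], [0, 0, 0, 0, 0, 0, 1], [0, 0, 0, 0, 0, 0, 1], [0, 0, 0, 0, 0, 0, 1]]

```text
clock: 13.07
eef_pos: [0.4538, -0.1711, 0.032]
tool_rot: [-0.0, 1.0, -0.001, 0.004]
ft_force: [0.1, -0.8, 0.5]
grip_width: 0.0207
```

```bash
python3 - <<'E'
from h import *
need([.4508,-.1702,.0277],down);ins(.08)
E
```

```text
need [-0.0059  0.0017 -0.0086] [ 0.0048  0.0136 -0.0014] F [ 0.1 -0.8  0.5] w 0.0207 t 13.07
need [0.1055 0.2338 0.2392] [-1.1680e-01 -1.1467e+00 -3.0000e-04] F [ 0.1 -0.8  0.5] w 0.0207 t 13.07
```

Emit:
move_arm:
  moves:
    - [[0, 0, 0.08, 0, 0, 0, 1], [0, 0.02, 0.08, 0, 0, 0, 1], [0.02, 0.04, 0.04, -0.023, -0.23, 0, 1], [0.02, 0.04, 0.02, -0.023, -0.23, 0, 1], [0.02, 0.04, 0.0, -0.023, -0.23, 0, 1], [0.02, 0.04, 0.0, -0.023, -0.23, 0, 1], [0.015, 0.04, 0.0, -0.023, -0.22, 0, 1], [0, 0, 0, 0, 0, 0, 1]]

```text
clock: 13.73
eef_pos: [0.4998, -0.0595, 0.1471]
tool_rot: [0.001, 0.955, -0.027, 0.295]
ft_force: [-3.0, -0.4, -2.8]
grip_width: 0.0208
```

```bash
python3 - <<'E'
from h import *
ins(.055)
E
```

```text
need [ 0.042   0.0077 -0.032 ] [-0.0164 -0.0171  0.0012] F [-3.  -0.4 -2.8] w 0.0208 t 13.73
```

Emit:
move_arm:
  moves:
    - [[0.025, 0.008, -0.013, -0.016, -0.017, 0, 1], [0.016, 0, -0.014, 0, 0, 0, 1], [0, 0, 0, 0, 0, 0, 1], [0, 0, 0, 0, 0, 0, 1]]

```text
clock: 14.07
eef_pos: [0.5194, -0.055, 0.1331]
tool_rot: [-0.001, 0.954, -0.032, 0.297]
ft_force: [-0.2, -1.2, -0.6]
grip_width: 0.0204
```

```bash
python3 - <<'E'
from h import *
ins(.050)
E
```

```text
need [ 0.0086 -0.0019 -0.0121] [ 0.0018 -0.0086 -0.0025] F [-0.2 -1.2 -0.6] w 0.0204 t 14.07
```

Emit:
move_arm:
  moves:
    - [[0.009, -0.002, -0.012, 0.002, -0.009, -0.002, 1], [0.001, 0, -0.001, 0, 0, 0, 1], [0, 0, 0, 0, 0, 0, 1], [0, 0, 0, 0, 0, 0, 1]]

```text
clock: 14.4
eef_pos: [0.5277, -0.0589, 0.1283]
tool_rot: [0.002, 0.954, -0.032, 0.299]
ft_force: [-0.4, -0.4, -0.9]
grip_width: 0.0209
```

```bash
python3 cmp.py w14; python3 cyl.py .057 .07; python3 - <<'E'
from h import *
ins(.050)
E
```

```text
need [-0.0141  0.0065  0.0051] [0.001  0.001  0.0066] F [ 0.6  0.2 -0.8] w 0.0207 t 14.45
adapter body 1698 x -0.011 0.0129 y -0.02 0.02 ymid -0.0 z -0.02 -0.012
ad rim 2488 x -0.0115 0.0129 y -0.016 0.016 ymid 0.0 z -0.03 -0.012
flange 546 x 0.0011 0.015 y -0.0136 0.0126 ymid -0.0005 z 0.0181 0.0294
plug 281 x 0.0049 0.0128 y -0.0042 0.0096 ymid 0.0027 z 0.0404 0.0599
plug2 1155 x -0.0116 0.025 y -0.017 0.0199 ymid 0.0015 z 0.0602 0.085
tube
1065 xy [ 0.001  -0.0005] slope [ 0.004 -0.004] rms 0.0007
1065 xy [ 0.0009 -0.0004] slope [] rms 0.0007
flange
374 xy [-0.0011 -0.0005] slope [] rms 0.001
plug
18 xy [0.0052 0.0027] slope [] rms 0.0001
need [-0.0084  0.0059 -0.0031] [0.001  0.001  0.0066] F [ 0.6  0.2 -0.8] w 0.0207 t 14.45
```

```bash
sed -i 's/g=.0277/g=.0317/' h.py; python3 - <<'E'
from h import *
ins(.042)
E
```

```text
need [-0.0038  0.0054 -0.0096] [0.001  0.001  0.0066] F [ 0.6  0.2 -0.8] w 0.0207 t 14.45
```

Emit:
move_arm:
  moves:
    - [[-0.005, 0.006, -0.004, 0.001, 0.001, 0.006, 1], [0, 0, 0, 0, 0, 0, 1], [0, 0, 0, 0, 0, 0, 1]]

```text
clock: 14.7
eef_pos: [0.5254, -0.0562, 0.1273]
tool_rot: [0.0, 0.954, -0.032, 0.299]
ft_force: [0.3, 0.5, -0.5]
grip_width: 0.0211
```

```bash
python3 cmp.py w15|tail -3; python3 cyl.py .052 .064; python3 - <<'E'
from h import *
ins(.042)
E
```

```text
flange 551 x 0.0011 0.0151 y -0.0136 0.0126 ymid -0.0005 z 0.0181 0.0298
plug 196 x 0.004 0.0105 y -0.0069 0.0065 ymid -0.0002 z 0.0433 0.06
plug2 955 x -0.0123 0.023 y -0.0194 0.0196 ymid 0.0001 z 0.0601 0.085
tube
1054 xy [ 0.001  -0.0005] slope [ 0.003 -0.005] rms 0.0007
1054 xy [ 0.0009 -0.0004] slope [] rms 0.0007
flange
360 xy [-0.0012 -0.0003] slope [] rms 0.001
plug
117 xy [0.003 0.   ] slope [] rms 0.0002
need [ 0.0015 -0.0001 -0.0068] [-0.0001  0.0008  0.0016] F [ 0.5 -0.2  0. ] w 0.0209 t 14.75
```

Emit:
move_arm:
  moves:
    - [[0.001, 0, -0.007, 0, 0, 0.001, 1], [0, 0, 0, 0, 0, 0, 1]]

```text
clock: 14.92
eef_pos: [0.5257, -0.056, 0.1238]
tool_rot: [-0.0, 0.954, -0.031, 0.3]
ft_force: [0.5, -0.7, -0.3]
grip_width: 0.0205
```

```bash
python3 - <<'E'
from h import *
ins(.042);ins(.032)
E
```

```text
need [ 0.0005 -0.0004 -0.    ] [ 0.0001  0.0019 -0.0001] F [ 0.5 -0.7 -0.3] w 0.0205 t 14.92
need [ 0.012  -0.0016 -0.0164] [ 0.0001  0.0019 -0.0001] F [ 0.5 -0.7 -0.3] w 0.0205 t 14.92
```

Emit:
move_arm:
  moves:
    - [[0.006, -0.001, -0.008, 0, 0.002, 0, 1], [0.006, -0.001, -0.008, 0, 0, 0, 1], [0, 0, 0, 0, 0, 0, 1]]

```text
clock: 15.17
eef_pos: [0.5322, -0.057, 0.1151]
tool_rot: [-0.0, 0.954, -0.031, 0.299]
ft_force: [-0.1, 0.3, -0.3]
grip_width: 0.021
```

```bash
python3 - <<'E'
from h import *
ins(.032);ins(.022)
E
```

```text
need [-0.0012  0.0003  0.0008] [ 0.0003  0.0007 -0.0006] F [-0.1  0.3 -0.3] w 0.021 t 15.17
need [ 0.0102 -0.0009 -0.0156] [ 0.0003  0.0007 -0.0006] F [-0.1  0.3 -0.3] w 0.021 t 15.17
```

Emit:
move_arm:
  moves:
    - [[0.005, 0, -0.0075, 0, 0, 0, 1], [0.0045, -0.001, -0.0065, 0, 0, 0, 1], [0, 0, 0, 0, 0, 0, 1]]

```text
clock: 15.42
eef_pos: [0.5376, -0.0576, 0.1068]
tool_rot: [-0.0, 0.954, -0.031, 0.299]
ft_force: [0.3, -0.2, 0.3]
grip_width: 0.0205
```

```bash
python3 - <<'E'
from h import *
ins(.022);ins(.017)
E
```

```text
need [-0.0005  0.0003  0.0011] [ 0.0002 -0.001  -0.0006] F [ 0.3 -0.2  0.3] w 0.0205 t 15.42
need [ 0.0053 -0.0003 -0.0071] [ 0.0002 -0.001  -0.0006] F [ 0.3 -0.2  0.3] w 0.0205 t 15.42
```

Now 1–1.5 mm steps around the expected stop.

Emit:
move_arm:
  moves:
    - [[0.0015, 0, -0.0022, 0, -0.001, 0, 1], [0.0015, 0, -0.0022, 0, 0, 0, 1]]

```text
clock: 15.58
eef_pos: [0.5391, -0.0576, 0.104]
tool_rot: [-0.0, 0.954, -0.031, 0.299]
ft_force: [-0.9, -0.3, -0.7]
grip_width: 0.0208
```

```bash
python3 - <<'E'
from h import *
ins(.017)
E
```

```text
need [ 0.0021 -0.0003 -0.0014] [-0.     -0.0014 -0.0005] F [-0.9 -0.3 -0.7] w 0.0208 t 15.58
```

Emit:
move_arm:
  moves:
    - [[0.0015, 0, -0.0018, 0, -0.001, 0, 1], [0.0015, 0, -0.0018, 0, 0, 0, 1]]

```text
clock: 15.75
eef_pos: [0.5407, -0.0576, 0.1019]
tool_rot: [-0.0, 0.954, -0.031, 0.299]
ft_force: [0.5, 0.1, -0.4]
grip_width: 0.0205
```

```bash
python3 - <<'E'
from h import *
ins(.017)
E
```

```text
need [-0.0011 -0.0003  0.0027] [-0.     -0.0006 -0.0004] F [ 0.5  0.1 -0.4] w 0.0205 t 15.75
```

Emit:
move_arm:
  moves:
    - [[0.0012, 0, -0.0018, 0, 0, 0, 1], [0.0012, 0, -0.0018, 0, 0, 0, 1]]

```text
clock: 15.92
eef_pos: [0.5418, -0.0577, 0.1005]
tool_rot: [-0.0, 0.954, -0.032, 0.299]
ft_force: [-15.4, 1.5, 17.5]
grip_width: 0.0206
```

```bash
python3 - <<'E'
from h import *
ins(.015)
E
```

```text
need [-0.001  -0.0003  0.0022] [0.0007 0.0005 0.0002] F [-15.4   1.5  17.5] w 0.0206 t 15.92
```

It stopped with 23 N along the plug axis, 16 mm short of where A seated: B is the reject. Holding with light pressure.

Emit:
move_arm:
  moves:
    - [[0.0005, 0, -0.0007, 0, 0, 0, 1], [0.0005, 0, -0.0007, 0, 0, 0, 1], [0.0005, 0, -0.0007, 0, 0, 0, 1], [0.0005, 0, -0.0007, 0, 0, 0, 1], [0.0005, 0, -0.0007, 0, 0, 0, 1], [0.0005, 0, -0.0007, 0, 0, 0, 1], [0.0005, 0, -0.0007, 0, 0, 0, 1], [0.0005, 0, -0.0007, 0, 0, 0, 1]]

```text
clock: 16.58
eef_pos: [0.5417, -0.0577, 0.1007]
tool_rot: [0.0, 0.953, -0.032, 0.301]
ft_force: [-5.7, 1.1, 7.0]
grip_width: 0.021
```

```bash
python3 cmp.py w16; python3 - <<'E'
from h import *
ins(.015); c=snap('side','s16')
im=cv2.imread('pics/s16.png'); cv2.imwrite('pics/s16c.png',cv2.resize(im[150:260,210:350],None,fx=5,fy=5,interpolation=cv2.INTER_CUBIC))
E
```

```text
need [-0.0464  0.0045  0.0675] [0.0021 0.006  0.0011] F [-6.8  0.1  7. ] w 0.0207 t 16.63
adapter body 1709 x -0.0112 0.0132 y -0.02 0.02 ymid -0.0 z -0.02 -0.012
ad rim 2501 x -0.0112 0.0132 y -0.016 0.016 ymid 0.0 z -0.03 -0.012
flange 550 x 0.0011 0.0154 y -0.0136 0.0126 ymid -0.0005 z 0.0181 0.031
plug 1905 x -0.0155 0.025 y -0.0199 0.02 ymid 0.0 z 0.0432 0.06
plug2 502 x -0.0163 0.0249 y -0.02 0.02 ymid -0.0 z 0.06 0.0627
need [-0.0008 -0.0003  0.0019] [0.0021 0.006  0.0011] F [-6.8  0.1  7. ] w 0.0207 t 16.63
```

View pics/s16c.png

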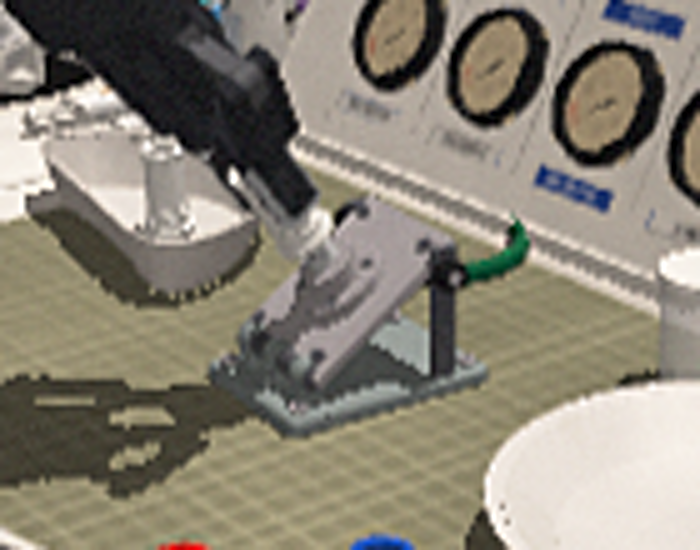

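B's flange stands clear of the shoulder with a gap below it, while A stands in the dish at left. Retracting, then to the bowl.

Emit:
move_arm:
  moves:
    - [[-0.005, 0, 0.007, 0, 0, 0, 1], [-0.0114, 0.0012, 0.0164, 0, 0, 0, 1], [-0.0114, 0.0012, 0.0164, 0, 0, 0, 1], [-0.0114, 0.0012, 0.0164, 0, 0, 0, 1], [-0.0114, 0.0012, 0.0164, 0, 0, 0, 1], [0, 0, 0.03, 0, 0, 0, 1], [0, 0, 0.03, 0, 0, 0, 1]]

```text
clock: 17.27
eef_pos: [0.5118, -0.0547, 0.1651]
tool_rot: [0.0, 0.955, -0.031, 0.296]
ft_force: [0.4, -0.4, -0.5]
grip_width: 0.021
```

```bash
python3 - <<'E'
from h import *
ins(.05); need([.587,-.275,.13],down)
E
```

```text
need [ 0.0191 -0.002  -0.0696] [-0.0002 -0.0112  0.0005] F [ 0.4 -0.4 -0.5] w 0.021 t 17.27
need [ 0.1504 -0.4405 -0.0702] [1.219e-01 1.149e+00 2.000e-04] F [ 0.4 -0.4 -0.5] w 0.021 t 17.27
```

Emit:
move_arm:
  moves:
    - [[0.02, -0.06, 0.0, 0.02, 0.19, 0, 1], [0.022, -0.063, 0, 0.02, 0.19, 0, 1], [0.022, -0.063, 0, 0.02, 0.19, 0, 1], [0.022, -0.063, 0, 0.02, 0.19, 0, 1], [0.022, -0.063, 0, 0.02, 0.19, 0, 1], [0.022, -0.063, 0, 0.02, 0.19, 0, 1], [0.022, -0.05, 0, 0, 0, 0, 1], [0, 0, 0, 0, 0, 0, 1]]

```text
clock: 17.93
eef_pos: [0.5798, -0.2707, 0.1621]
tool_rot: [-0.003, 1.0, 0.005, -0.01]
ft_force: [-0.1, -0.3, -0.1]
grip_width: 0.0208
```

```bash
python3 - <<'E'
from h import *
need([.587,-.275,.08],down)
E
```

```text
need [ 0.0145 -0.0086 -0.1642] [-0.0201 -0.0381 -0.0128] F [-0.1 -0.3 -0.1] w 0.0208 t 17.93
```

Emit:
move_arm:
  moves:
    - [[0.012, -0.008, -0.05, -0.02, -0.038, -0.013, 1], [-0.002, 0, -0.06, 0, 0, 0, 1], [-0.002, 0, -0.04, 0, 0, 0, 1], [0, 0, 0, 0, 0, 0, 1]]

```text
clock: 18.27
eef_pos: [0.5864, -0.278, 0.0838]
tool_rot: [0.002, 1.0, -0.001, 0.003]
ft_force: [-0.1, 0.5, -0.8]
grip_width: 0.0209
```

```bash
python3 - <<'E'
from h import *
need([.587,-.275,.045],down); snap('wrist','w17')
E
```

```text
need [ 0.0013  0.006  -0.0776] [0.003  0.0108 0.0084] F [-0.1  0.5 -0.8] w 0.0209 t 18.27
```

View pics/w17.png

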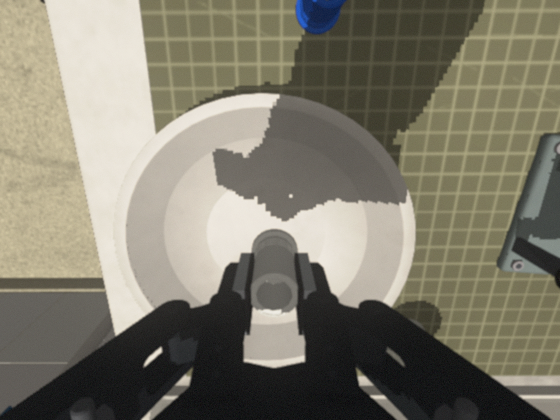

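The adapter (275,255) is over the middle of the bowl. Lowering.

Emit:
move_arm:
  moves:
    - [[0, 0.006, -0.04, 0.003, 0.011, 0.008, 1], [-0.002, 0, -0.03, 0, 0.003, 0, 1], [-0.002, 0, -0.01, 0, 0.003, 0, 1], [0, 0, 0, 0, 0, 0, 1]]

```text
clock: 18.65
eef_pos: [0.5879, -0.275, 0.0516]
tool_rot: [-0.001, 1.0, -0.002, 0.003]
ft_force: [0.2, -0.1, 0.6]
grip_width: 0.0206
```

```bash
python3 - <<'E'
from h import *
need([.587,-.275,.038],down)
E
```

```text
need [-0.0018 -0.     -0.0272] [ 0.0075  0.0124 -0.0027] F [ 0.2 -0.1  0.6] w 0.0206 t 18.65
```

Emit:
move_arm:
  moves:
    - [[-0.002, 0, -0.015, 0.007, 0.012, -0.003, 1], [-0.002, 0, -0.008, 0, 0.003, 0, 1], [-0.001, 0, -0.004, 0, 0, 0, 1], [0, 0, 0, 0, 0, 0, 1]]

```text
clock: 18.98
eef_pos: [0.5882, -0.2758, 0.0428]
tool_rot: [-0.0, 1.0, -0.002, 0.003]
ft_force: [0.4, -0.1, 0.4]
grip_width: 0.0208
```

```bash
python3 - <<'E'
from h import *
need([.587,-.275,.036],down)
E
```

```text
need [-0.0025  0.0015 -0.0137] [ 0.0065  0.0109 -0.0008] F [ 0.4 -0.1  0.4] w 0.0208 t 18.98
```

Emit:
move_arm:
  moves:
    - [[-0.002, 0.001, -0.008, 0.007, 0.011, 0, 1], [-0.001, 0, -0.004, 0, 0.002, 0, 1], [0, 0, -0.002, 0, 0, 0, 1]]

```text
clock: 19.23
eef_pos: [0.5877, -0.2758, 0.0371]
tool_rot: [-0.0, 1.0, -0.0, 0.001]
ft_force: [0.8, -0.3, -0.3]
grip_width: 0.0207
```

```bash
python3 - <<'E'
from h import *
need([.587,-.275,.036],down)
E
```

```text
need [-0.0014  0.0017 -0.0022] [ 0.0015  0.0022 -0.0005] F [ 0.8 -0.3 -0.3] w 0.0207 t 19.23
```

Emit:
move_arm:
  moves:
    - [[0, 0, -0.003, 0.001, 0.002, 0, 1], [0, 0, -0.002, 0, 0, 0, 1]]

```text
clock: 19.4
eef_pos: [0.5877, -0.2759, 0.0344]
tool_rot: [-0.0, 1.0, -0.0, 0.0]
ft_force: [-0.3, 0.6, 2.6]
grip_width: 0.0206
```

Emit:
move_arm:
  moves:
    - [[0, 0, -0.0015, 0, 0, 0, 1], [0, 0, -0.001, 0, 0, 0, 1]]

```text
clock: 19.57
eef_pos: [0.5878, -0.276, 0.0342]
tool_rot: [-0.0, 1.0, -0.0, 0.0]
ft_force: [-0.9, 0.5, 4.1]
grip_width: 0.0205
```

Contact (4 N, no further descent). Releasing.

Emit:
move_arm:
  moves:
    - [[0, 0, 0, 0, 0, 0, 0.4], [0, 0, 0, 0, 0, 0, 0.3], [0, 0, 0, 0, 0, 0, 0.15], [0, 0, 0, 0, 0, 0, 0.0], [0, 0, 0.01, 0, 0, 0, 0.0], [0, 0, 0.03, 0, 0, 0, 0.0], [-0.003, 0, 0.06, 0, 0, 0, 0.0], [-0.003, 0, 0.06, 0, 0, 0, 0.0]]

```text
clock: 20.23
eef_pos: [0.5791, -0.2732, 0.1072]
tool_rot: [-0.0, 1.0, 0.004, -0.008]
ft_force: [1.5, 0.4, 1.5]
grip_width: 0.0427
```

Emit:
move_arm:
  moves:
    - [[-0.03, 0, 0.06, 0, 0, 0, 0.0], [-0.06, 0, 0.05, 0, 0, 0, 0.0], [-0.08, 0, 0.02, 0, 0, 0, 0.0], [-0.08, 0, 0, 0, 0, 0, 0.0], [-0.08, 0, 0, 0, 0, 0, 0.0], [0, 0, 0, 0, 0, 0, 0.0], [0, 0, 0, 0, 0, 0, 0.0], [0, 0, 0, 0, 0, 0, 0.0]]

```text
clock: 20.9
eef_pos: [0.4105, -0.2728, 0.1844]
tool_rot: [-0.001, 1.0, -0.0, -0.001]
ft_force: [-0.2, 0.1, 0.2]
grip_width: 0.0424
```

```bash
python3 - <<'E'
from h import *
o=get_obs(); print(o['clock'],o['eef_pos'],o['ft_force'])
snap('top','t20'); snap('side','s20')
im=cv2.imread('pics/t20.png'); cv2.imwrite('pics/t20c.png',cv2.resize(im[140:290,150:410],None,fx=3,fy=3,interpolation=cv2.INTER_CUBIC))
for t in('top0','t20','side0','s20'):
    W=pts(load(t))
    k=(W[...,0]>.5)&(W[...,0]<.75)&(W[...,2]>.024)&(W[...,2]<.038)&(W[...,1]>.04)&(W[...,1]<.3)
    P=W[k][:,:2].astype(np.float32); P=P[np.linalg.norm(P-[.616,.142],axis=1)<.12]; print(t,'kid',cv2.minAreaRect(P.astype(np.float32).reshape(-1,1,2)))
    k=(W[...,0]>.48)&(W[...,0]<.75)&(W[...,2]>.018)&(W[...,2]<.04)&(np.hypot(W[...,0]-.597,W[...,1]+.285)<.12)
    print('bowl',cv2.minEnclosingCircle(W[k][:,:2].astype(np.float32).reshape(-1,1,2)))
E
```

```text
20.9 [ 0.41045214 -0.27279781  0.18436239] [-0.22262383  0.06957154  0.24526898]
top0 kid ((0.6163064241409302, 0.14331915974617004), (0.19325987994670868, 0.10362408310174942), 79.14151000976562)
bowl ((0.5969396829605103, -0.28431668877601624), 0.10127826780080795)
t20 kid ((0.6163416504859924, 0.143063023686409), (0.19254335761070251, 0.10378836840391159), 78.93865966796875)
bowl ((0.5969509482383728, -0.28371962904930115), 0.1012849360704422)
side0 kid ((0.6174628734588623, 0.14032462239265442), (0.19441922008991241, 0.10359705984592438), 78.62959289550781)
bowl ((0.5981854200363159, -0.28472205996513367), 0.10236693173646927)
s20 kid ((0.6149544715881348, 0.14248855412006378), (0.19631895422935486, 0.09972422569990158), 78.18038940429688)
bowl ((0.5983007550239563, -0.28474777936935425), 0.1024588942527771)
```

View pics/t20c.png

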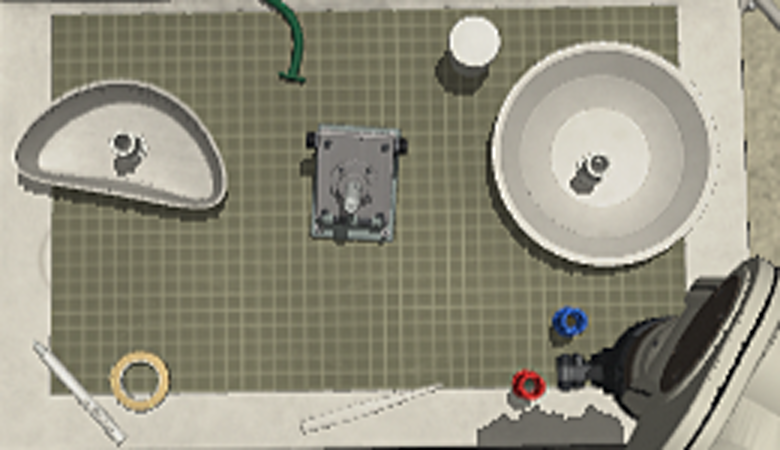

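View pics/s20.png

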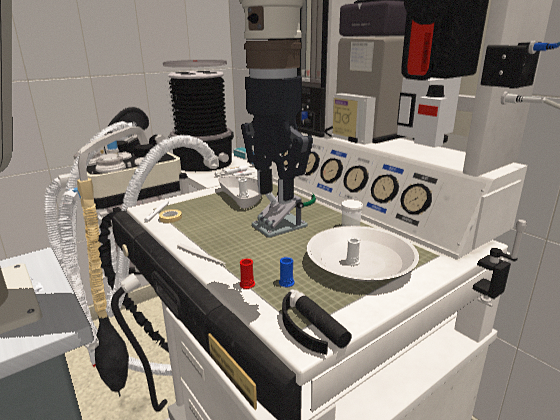

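Both adapters stand upright: A in the kidney dish at crop (122,143), B in the bowl at (598,162). The dishes and bystanders are unmoved and the arm is clear at 0.18 m.

```bash
python3 -c "
from workcell import *
print(job_done())"
```

```text
the job is handed in; nothing more can be done
None
```

Both white adapters were checked on the plug gauge, one at a time, and put away. I handed the job in at about 21 s.

- **Left adapter (sound):** it slid right down to the shoulder. It was held there for more than half a second, taken off, and set upright on the floor of the kidney dish.
- **Right adapter (reject):** it stopped about 16 mm short of where the first one seated, with 23 N at the stop. It was held for more than half a second, taken off, and set upright in the round steel bowl.

**Last checks:** The final top and side pictures show both adapters upright in their dishes, with the arm clear. The kidney dish and bowl measure within about 1 mm of their starting positions in the top view. In the side view the kidney dish measured up to about 3 mm off, probably because the adapter and gripper were in that view. The other items look untouched.

**What did not go cleanly:**
- The first contact at the shoulder peaked at about 60 N in the readings, firmer than I meant but under the 120 N wrist limit.
- My first alignment estimate was about 2–3 mm off, because the picture and the pose reading were taken at slightly different moments. I corrected it before inserting.
- Both dish floors were about 3 mm above the worktop by contact, not the 4.5–6.5 mm the description suggests. I therefore lowered until I felt contact before releasing.

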